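# Clamp-check a coach window panel in its nest

## Task

Slide the lid of the wooden parts box fully open, lift out the aluminium window panel and lay it gently, rib up, fully down in the check nest. Swing the toggle clamp over centre so that it presses on the panel's rib, let go and leave it holding by itself for a full second, then swing it back until it is fully open and let go, with the panel still seated in the nest. Leave everything else on the bench where it is.

Things in the scene. Friction and masses are not known exactly. Their poses are not given: they have to be found in the camera images.
- parts_box: Open-topped light wooden box, fixed to the bench, outside 152 (its x) x 106 (y) x 56 mm high, inside 136 x 90 mm, floor 6 mm thick; two 6 mm lips along the top of the long sides leave an 80 mm wide opening. Origin: centre of the underside. Its x axis points away from the robot, within about 0.35 rad.
- lid (a joint): Travel in m of the box's captive sliding lid along the box's -x axis (towards the robot): 0 shut, 0.145 fully open at the stop; it starts 0 to 20 mm open. Needs about 2 N and stays where it is left. The lid is 142 x 88 x 6 mm, its top 50 mm above the bench.
- lid_handle (a point): Middle of the dark wooden pull on the lid: an upright bar 14 mm thick (along box x), 56 mm wide (box y), from 50 to 72 mm above the bench; this point lies 61 mm up. It is moved with the lid.
- panel: Loose aluminium panel, 120 (its x) x 60 (y) x 10 mm thick, lying rib up in the box, long side along the box's x. A solid rib 16 mm thick (x), 60 mm long (y) and 24 mm tall from the underside crosses its middle; on either side of the rib is a through window 36 mm (x) x 40 mm (y); fingers can pinch the rib through them. Origin: centre of the underside, z up. Same either way round. 0.07 to 0.14 kg.
- nest: Check nest fixed to the bench: grey plate 180 x 150 x 14 mm, reaching from x = -130 to +50 mm and y = -75 to +75 mm of its origin (on the bench). x points away from the robot, within about 0.35 rad; the clamp stands at its far side, the seat is on the near side.
- nest_seat (a point): Centre of the seat's flat top, at nest (-80, 0, 20) mm, same axes as the nest. The panel lies here with its long side along the nest's y, between blue rails that rise 10 mm above the seat top, 5 mm of play all round (pocket 130 x 70 mm).
- toggle (a joint): Angle in rad of the toggle clamp: 0 closed with its pad on the panel's rib (-0.06 with nothing under it), 1.9 fully open at the stop. Its centre is at about 0.9: its own weight tips it from there to whichever end is nearer (0.2 N m at the ends), so it stays closed or open by itself and must be carried past the centre, against about 2 N at the knob. It starts open.
- toggle_hinge (a point): Point on the clamp's hinge axis, at nest (15, 0, 75) mm; the hinge axis runs along the nest's y. One rigid piece turns on it: a 0.44 kg, 16 mm wide steel arm with a rubber-tipped spindle at its end, and a 105 mm handle with an orange knob. Growing angle carries the arm from -x up to +z and the knob from +z down to +x.
- clamp_knob (a point): Centre of the orange knob, a cylinder along the hinge axis, 30 mm long (nest y) and 26 mm in diameter, 105 mm from the hinge: seen from the hinge it lies at (-46, 0, +94) mm in nest axes when closed, at (+104, 0, +13) mm when fully open. Pinched across its flat ends from above it turns between the fingers.
- clamp_pad (a point): Middle of the underside of the rubber pad, 16 mm in diameter, from the hinge at (-95, 0, -31) mm in nest axes when closed; it then rests on the top of the rib, over the seat's centre, with about 2 N.
- rivet_jar: Loose glass jar, 58 mm diameter, 90 mm tall, standing between the box and the nest. Leave alone.
- block: Loose wood block 40 x 70 x 35 mm on the robot's side of the nest. Leave alone.
- tin: Loose green tin, 58 mm diameter, 70 mm tall, between the box and the nest. Leave alone.
- hammer: Hammer, 200 mm long, lying far back on the bench. Leave alone.
- wrench: Wrench, 180 mm long, lying far back on the bench. Leave alone.
- screwdriver: Screwdriver, 200 mm long, lying at one side. Leave alone.
- oil: Yellow oil bottle, 60 mm diameter, 160 mm tall, standing at one side. Leave alone.
- spool: Copper-coloured spool with black ends, 68 mm diameter, 66 mm tall, standing at one side. Leave alone.
- frame: Flat blue rectangular frame, 110 x 80 x 14 mm, one wide opening and no rib, lying at one side. Leave alone.
Mind the look-alikes: they are no part of the job. There is more than one size of the parts_box; the job needs the larger.

How it is judged:
On the way, in this order (a step that is already met when the one before it is completed fails the run):
1. the lid is slid fully open (at least 135 mm) (value of joint lid above 0.135 m), for 0.1 s.
2. the panel is seated in the nest and released, the clamp still open (horizontal distance between panel and nest_seat below 0.009 m and z of panel in the frame of nest_seat between -0.004 and 0.004 m and angle between the x axis of panel and the y axis of nest, either way round below 0.15 rad and angle between panel's own z axis and vertical below 0.06 rad and value of joint toggle above 1.6 rad and contact force between the fingers and anything else below 0.1 N), for 0.1 s.
3. the clamp holds the panel down by itself, over centre, with the fingers off it (horizontal distance between panel and nest_seat below 0.009 m and z of panel in the frame of nest_seat between -0.004 and 0.004 m and angle between the x axis of panel and the y axis of nest, either way round below 0.15 rad and angle between panel's own z axis and vertical below 0.06 rad and value of joint toggle below 0.08 rad and contact force between panel and nest above 1.9 N and contact force between the fingers and anything else below 0.1 N), for 0.7 s.
At the end, for the whole second after the job is handed in: The panel lies at rest in the nest, its centre within 9 mm of the seat's centre (and within 4 mm in height), long side along the nest's y within 0.15 rad, level within 0.06 rad; the clamp is back open (1.75 rad or more); the lid is still open (135 mm or more); panel and clamp are released (horizontal distance between panel and nest_seat below 0.009 m and z of panel in the frame of nest_seat between -0.004 and 0.004 m and angle between the x axis of panel and the y axis of nest, either way round below 0.15 rad and angle between panel's own z axis and vertical below 0.06 rad and value of joint toggle above 1.75 rad and value of joint lid above 0.135 m and linear speed of panel below 0.02 m/s and contact force between the fingers and anything else below 0.1 N); the robot touches nothing.
It fails at once if a bystander is moved by more than 30 mm (distance of any of rivet_jar, block, tin, hammer, wrench, screwdriver, oil, spool, frame from where it was at the start of the episode above 0.03 m).
It fails at once if the panel is dropped: it falls free, out of the fingers, at more than 0.7 m/s (about 25 mm) (contact force between the fingers and panel below 0.1 N and linear speed of panel above 0.7 m/s).
It also fails if it takes over 66 s, if anything falls off the work surface, if the arm or the gripper's body presses on something with over 40 N, if the wrist force passes 120 N, or if a joint passes its speed limit or range.

## Robot

A 6-joint arm with a two-finger parallel gripper is mounted at the origin on the work surface. World frame = base frame: x ahead of the robot, y to its left, z up, the work surface at z = 0. Lengths are in m, angles in rad, forces in N, time in s.
With the tool pointing down it reaches from about 0.375 to 0.9 m from the base axis. Payload 3.1 kg.
Tool frame: the origin (TCP) lies midway between the tips of the shut fingers; the grasp point (between the pads) lies robot.grip_point_offset behind it (robot.grip_point_offset is the distance from the TCP to the grasp point, in m); z points along the fingers, y is the direction in which the jaws open and shut (so a half turn about z gives the same grasp; the last joint's range is limited). The gripper opens to 87 mm and grips with 3 to 60 N. Pads are 19 mm wide; open, the fingers measure 117 mm over their backs; the gripper's body (75 mm by 190 mm) begins 51 mm behind the grasp point.
Start: joints at [-0.178, 0.527, 1.433, -0, 1.181, -0.178], TCP at [0.625, 0, 0.187] pointing down, gripper open.
Joint ranges: [-3.08, 3.08], [-0.75, 2.2], [0.22, 2.44], [-1.43, 4.57], [0, 2.65], [-2.85, 2.85]. Speed limits (rad/s): [2.79, 2.79, 3.14, 3.14, 3.14, 3.14].

## Interface

Orientations are given as a unit quaternion [x, y, z, w].
In Python, from rig import robot, cams, hand_in gives the robot as it stands. The module is installed in compiled form; this text tells all that it offers.
- The arm moves only by the tool send_rows, never from a script. Its argument "steps" is one flat list of numbers, 5 for each row, row after row: the finger opening in m, from 0 to 0.087, then the shift along the tool's x, y, z in m, then the turn about the tool's z in rad. A call has 1 to 8 rows; each row is the pose to reach, as a shift and turn from the pose measured when the call began, along the tool's axes at that moment; what a row does not reach only later rows make up. A row lasts 1/8 s, in which the tool goes at most 62.5 mm and 10.7 degrees, less where a joint would pass 70% of its speed; a pose out of reach is approached as far as the arm can. A call with a gripper value outside its range is refused whole. The fingers move at their own pace and stop on an object; "force" is the grip in N (left out, the last holds). Time passes only in rows, so rows that repeat a pose let the fingers close. It gives the time, the measured TCP pose, the force and the opening at its end, in the units of the state.
- robot.get_obs(): the state, without advancing time (a new reading comes with each control period).
- cams.camera(name): name is "scene" or "side" or "wrist"; returns a dict with "color" (480x640x3 uint8, red, green, blue), "range_z" (480x640 float32, m along the optical axis (not along the pixel's ray), 0 where there is no reading), "intrinsics" (3x3 intrinsics, pixels), "extrinsics" (4x4, takes a point from camera to world coordinates). Camera axes: x right, y down, z forward; pixel columns grow to the right and rows downward; lengths in m; the calibration is good to about 2 mm. A picture is of the moment at which its call begins.
- hand_in(): hands the job in, once; it reports no verdict.
The state is a dict: "time": time; "q": joint angles; "joint_velocities": joint speeds; "joint_torque": joint torques, N m; "position": TCP position; "tool_rot": TCP orientation; "ft_force": force on the tool from outside, world axes, zero at the start; "moment": the same for the moment, N m; "grip_width": finger opening in m.
Only numpy, scipy, OpenCV 4.12 (cv2) and the standard library are available. Lean on these libraries where they do the work, as an engineer would, in place of code of your own. Each camera call takes 0.05 s, during which the arm holds its last target.

## Working session

There is one attempt and no reset: what is moved stays moved. The work goes in short steps, Python scripts to look and compute and a tool call to move; the robot and the scene stay as the last step left them, time stands still between calls to the robot, and variables do not carry over. Pictures are saved under pics/ and viewed, and the job is handed in when it is done.

Besides the shell and the picture viewer there is one more tool, called after "Request:" as name(argument=value, ...), one argument or row to a line, values as JSON. send_rows: Moves the arm, as the interface text tells. Its arguments: {"type":"object","properties":{"steps":{"type":"array","items":{"type":"number"}},"force":{"type":"number"}},"required":["steps"]}

```bash
mkdir -p pics; ls
python3 - <<'E'
from rig import robot,cams
import cv2,numpy as np
o=robot.get_obs(); print(o, robot.grip_point_offset)
for n in["scene","side","wrist"]:
    c=cams.camera(n); cv2.imwrite(f"pics/a_{n}.png",c["color"][:,:,::-1]); np.savez(f"a_{n}.npz",**c); print(n,c["intrinsics"],c["extrinsics"])
E
```

```text
pics
{'time': 0.0, 'q': array([-1.78482780e-01,  5.28476940e-01,  1.43390316e+00, -3.39346248e-05,
        1.18139017e+00, -1.78498124e-01]), 'joint_velocities': array([-0.00145568, -0.00105737,  0.00085075, -0.00011128,  0.00223348,
        0.0004359 ]), 'joint_torque': array([-5.45745443e-04, -4.40045428e+01, -1.76593530e+01,  6.32597599e-02,
        5.83207863e-02, -1.53719384e-04]), 'position': array([6.24188572e-01, 1.75726589e-04, 1.85864829e-01]), 'tool_rot': array([ 7.07096370e-01,  7.07116354e-01, -6.33868679e-04, -8.85416256e-04]), 'ft_force': array([-0.44679817, -0.39412545, -0.65003446]), 'moment': array([-0.03168186, -0.04804812,  0.02101074]), 'grip_width': 0.08674670934145967} 0.0187
scene [[622.65685497   0.         313.86845765]
 [  0.         622.65685497 246.70264058]
 [  0.           0.           1.        ]] [[-0.63772489  0.63682499 -0.43331386  1.28992243]
 [ 0.77024453  0.53125495 -0.35283359  0.60543374]
 [ 0.00550689 -0.55876839 -0.82930547  1.54701107]
 [ 0.          0.          0.          1.        ]]
side [[604.57178783   0.         318.71687423]
 [  0.         604.57178783 238.86951514]
 [  0.           0.           1.        ]] [[ 9.99136666e-01 -2.16759630e-02  3.54411421e-02  4.72419805e-01]
 [-4.15264284e-02 -5.46044527e-01  8.36726317e-01 -1.40706598e+00]
 [ 1.21559303e-03 -8.37475687e-01 -5.46473234e-01  1.04010345e+00]
 [ 0.00000000e+00  0.00000000e+00  0.00000000e+00  1.00000000e+00]]
wrist [[374.93988571   0.         319.37749688]
 [  0.         374.93988571 236.33478481]
 [  0.           0.           1.        ]] [[ 0.99999586  0.00190266 -0.00215643  0.62551486]
 [ 0.00132317 -0.97017204 -0.24241384  0.0650473 ]
 [-0.00255334  0.24240998 -0.97017054  0.38395603]
 [ 0.          0.          0.          1.        ]]
```

View pics/a_scene.png

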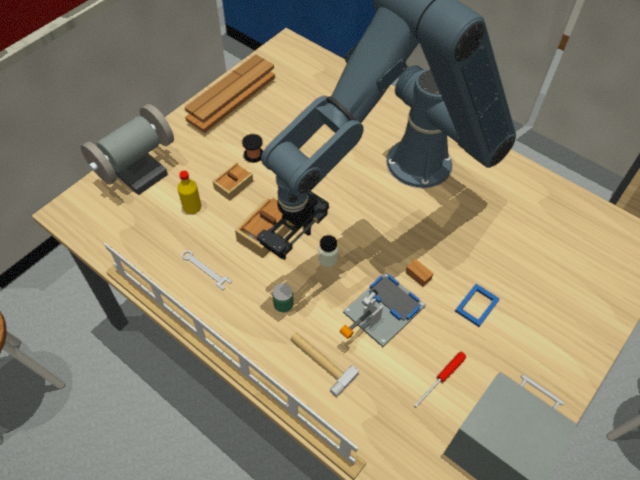

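View pics/a_side.png

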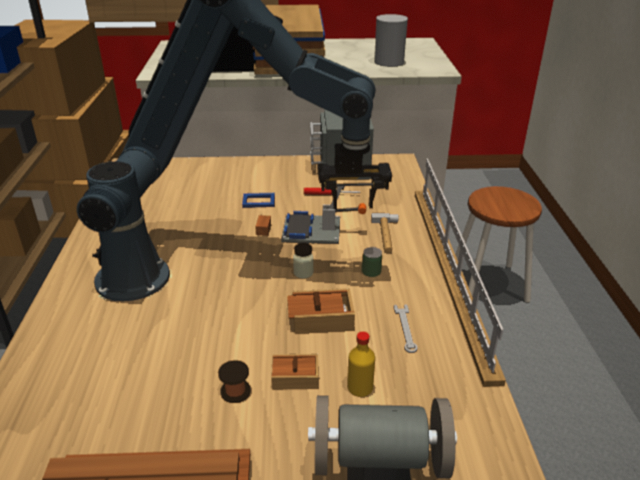

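View pics/a_wrist.png

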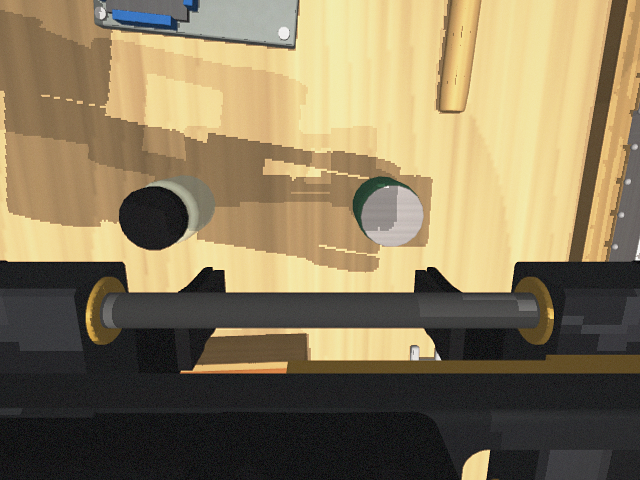

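The scene shows the large box at about (262,222), partly behind the gripper, the jar at (328,250), the tin at (283,297) and the nest with its open clamp at (385,308). In the side view the box is clear at (320,310) and its lid is near shut. Next I'll build top-down maps from the depth data.

```bash
cat > h.py <<'E'
import numpy as np,cv2
def cloud(c):
    K=c["intrinsics"];T=c["extrinsics"];z=c["range_z"]
    v,u=np.indices(z.shape)
    P=np.stack([(u-K[0,2])/K[0,0]*z,(v-K[1,2])/K[1,1]*z,z],-1)
    return P@T[:3,:3].T+T[:3,3]
def topdown(P,col,x0,x1,y0,y1,res,zmax=.25):
    # image: up=+x, left=+y
    W=int((y1-y0)/res);H=int((x1-x0)/res)
    img=np.zeros((H,W,3),np.uint8);zb=np.full((H,W),-1.)
    p=P.reshape(-1,3);c=col.reshape(-1,3)
    m=(p[:,0]>x0)&(p[:,0]<x1)&(p[:,1]>y0)&(p[:,1]<y1)&(p[:,2]<zmax)&(p[:,2]>-.02)
    p=p[m];c=c[m];o=np.argsort(p[:,2])
    p=p[o];c=c[o]
    r=np.clip(((x1-p[:,0])/res).astype(int),0,H-1);q=np.clip(((y1-p[:,1])/res).astype(int),0,W-1)
    img[r,q]=c[:,::-1];zb[r,q]=p[:,2]
    return img,zb
E
python3 - <<'E'
from h import *
for n in["scene","side"]:
    c=dict(np.load(f"a_{n}.npz"));P=cloud(c)
    img,zb=topdown(P,c["color"],.35,.95,-.45,.35,.002,.2)
    img=cv2.resize(img,None,fx=2,fy=2,interpolation=cv2.INTER_NEAREST)
    cv2.imwrite(f"pics/td_{n}.png",img)
E
```

```text
(no output)
```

View pics/td_scene.png

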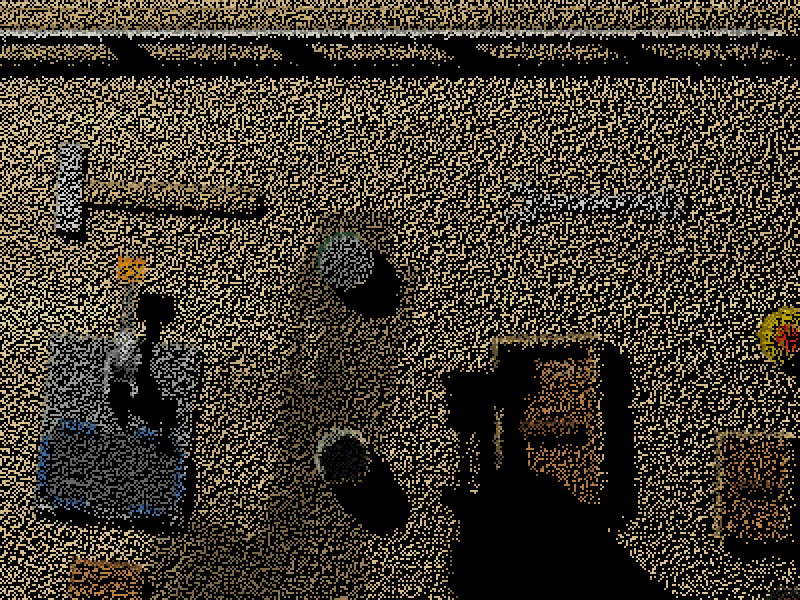

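View pics/td_side.png

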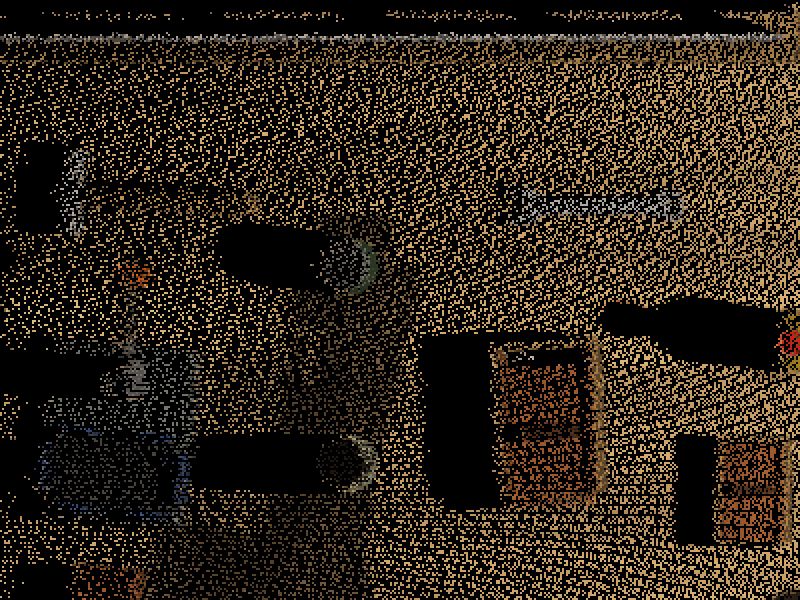

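The two maps agree. The box centre is near (0.53,-0.20) and the nest seat near (0.48,0.24), with the jar and tin between them. Next I'll move the wrist camera over the box.

Request:
send_rows(
  steps=[0.087,-0.06,-0.02,-0.02,0,0.087,-0.12,-0.04,-0.04,0,0.087,-0.18,-0.06,-0.065,0,0.087,-0.24,-0.08,-0.065,0,0.087,-0.28,-0.095,-0.065,0,0.087,-0.28,-0.095,-0.065,0],
)

```text
time: 0.9
position: [0.528, -0.2839, 0.2509]
tool_rot: [0.709, 0.705, -0.001, -0.0]
ft_force: [0.2, 1.7, -0.1]
grip_width: 0.0872
```

```bash
cat > look.py <<'E'
import sys
from rig import robot,cams
from h import *
tag=sys.argv[1]
o=robot.get_obs();print(o["time"],o["position"],o["tool_rot"],o["q"])
for n in sys.argv[2:]:
    c=cams.camera(n); cv2.imwrite(f"pics/{tag}_{n}.png",c["color"][:,:,::-1]); np.savez(f"{tag}_{n}.npz",**c)
E
python3 look.py b wrist scene side
```

```text
0.9 [ 0.52801863 -0.28392232  0.25093508] [ 7.09214040e-01  7.04992472e-01 -9.39112255e-04 -4.21916972e-04] [-0.6785581   0.4281804   1.42005417 -0.00184442  1.29440314 -0.67208364]
```

View pics/b_wrist.png

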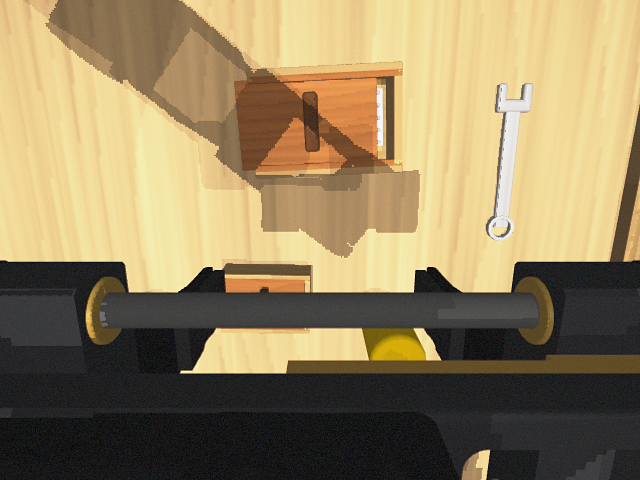

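The wrist view shows the larger box at about (320,118). The handle bar runs from (311,92) to (311,150), and the lid is slightly open, with a gap on the right at x 378–395. Next I'll measure both.

Run:
```python
from h import *
c=dict(np.load("b_wrist.npz"));P=cloud(c)
def rect(m,name):
    q=P[m];r=cv2.minAreaRect((q[:,:2]*1000).astype(np.float32));print(name,m.sum(),r,q.mean(0),np.median(q[:,2]))
roi=np.zeros(P.shape[:2],bool);roi[40:200,215:430]=1
z=P[...,2]
h=roi&(z>.065)&(z<.08);rect(h,"handle")
b=roi&(z>.035)&(z<.08);rect(b,"all")
l=roi&(z>.0525)&(z<.06)&~cv2.dilate(h.astype(np.uint8),np.ones((9,9))).astype(bool);rect(l,"lips")
lid=roi&(z>.046)&(z<.0525);rect(lid,"lid")
# zoomed topdown
img,zb=topdown(P,c["color"],.40,.65,-.30,-.10,.0012)
cv2.imwrite("pics/b_td.png",cv2.resize(img,None,fx=3,fy=3,interpolation=cv2.INTER_NEAREST))
zi=((np.clip(z,0,.08))/.08*255).astype(np.uint8)[30:210,200:440]
cv2.imwrite("pics/b_z.png",cv2.resize(np.hstack([zi]),None,fx=3,fy=3))
```

```text
handle 854 ((520.3496704101562, -199.77700805664062), (13.99010944366455, 55.298946380615234), 2.5966882705688477) [ 0.52035722 -0.19935091  0.07167121] 0.07180751471261843
all 16642 ((528.4896240234375, -199.35064697265625), (166.6868133544922, 106.18746185302734), 2.48665189743042) [ 0.52619639 -0.19753268  0.05289725] 0.050716838106636186
lips 4902 ((530.1148071289062, -199.28005981445312), (163.4333953857422, 106.18746185302734), 2.486651659011841) [ 0.54599609 -0.19453804  0.05605059] 0.05606884306554408
lid 10721 ((524.55810546875, -199.50411987304688), (158.6693878173828, 87.52885437011719), 2.6627395153045654) [ 0.51642635 -0.19879252  0.05013086] 0.05014134832285283
```

View pics/b_z.png

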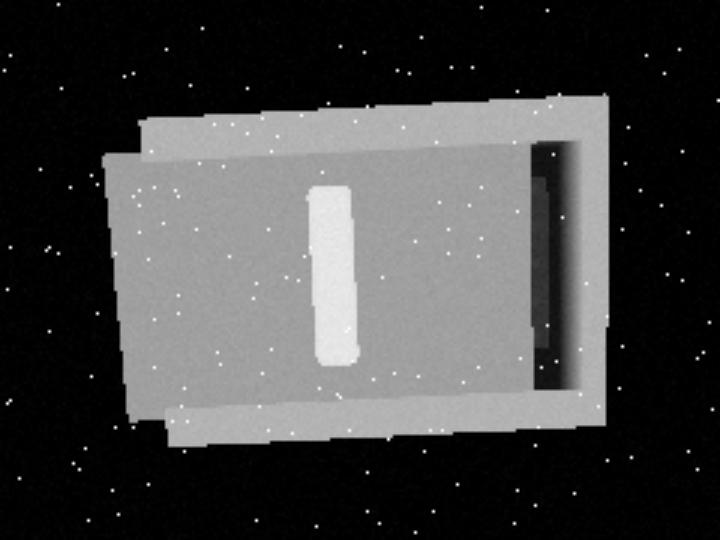

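The handle is at (0.5203,-0.1997), its top is 0.0718 high as it should be, and the yaw is +0.045 rad. The sizes match. I'll write a helper that works out the tool-frame shifts.

```bash
cat > rel.py <<'E'
# usage: rel.py x y z yaw   yaw = world angle of tool y axis mod pi
import sys,numpy as np
from rig import robot
from scipy.spatial.transform import Rotation as R
o=robot.get_obs();r=R.from_quat(o["tool_rot"]).as_matrix()
t=np.array([float(a) for a in sys.argv[1:4]])
d=r.T@(t-o["position"])
ya=np.arctan2(r[1,1],r[0,1]);w=float(sys.argv[4])
dy=(w-ya+np.pi/2)%np.pi-np.pi/2
print("pos",o["position"].round(4),"q6",o["q"][5].round(3),"toolyaw",ya.round(4),"| shift",d.round(4),"turn",round(-dy,4),"(or %+.4f)"%(-dy+np.pi*(1 if dy>0 else -1)),"F",o["ft_force"].round(1),"grip",round(o["grip_width"],4))
E
python3 rel.py .5203 -.1997 .053 .045
```

```text
pos [ 0.5293 -0.279   0.2507] q6 -0.672 toolyaw 0.0 | shift [ 0.0789 -0.0086  0.1979] turn -0.045 (or +3.0966) F [ 0.4  0.9 -0.2] grip 0.0869
```

Request:
send_rows(
  steps=[0.087,0.05,-0.006,0.03,-0.03,0.087,0.079,-0.0086,0.07,-0.045,0.087,0.079,-0.0086,0.12,-0.045,0.087,0.079,-0.0086,0.165,-0.045,0.087,0.079,-0.0086,0.19,-0.045,0.087,0.079,-0.0086,0.198,-0.045,0.087,0.079,-0.0086,0.198,-0.045],
)

```text
time: 1.92
position: [0.5207, -0.1987, 0.053]
tool_rot: [0.69, 0.723, -0.0, -0.002]
ft_force: [0.0, -0.4, 0.3]
grip_width: 0.0869
```

```bash
python3 rel.py .5203 -.1997 .053 .045; python3 look.py c wrist
```

```text
pos [ 0.5207 -0.1987  0.053 ] q6 -0.612 toolyaw 0.0466 | shift [-0.001  -0.0005 -0.    ] turn 0.0016 (or -3.1400) F [ 0.  -0.4  0.3] grip 0.0869
1.925 [ 0.52070344 -0.19869027  0.05297839] [ 6.90435731e-01  7.23392092e-01 -1.45777802e-04 -1.53638589e-03] [-5.65231034e-01  6.30030819e-01  1.71365204e+00  4.38814321e-04
  8.00980294e-01 -6.12148541e-01]
```

View pics/c_wrist.png

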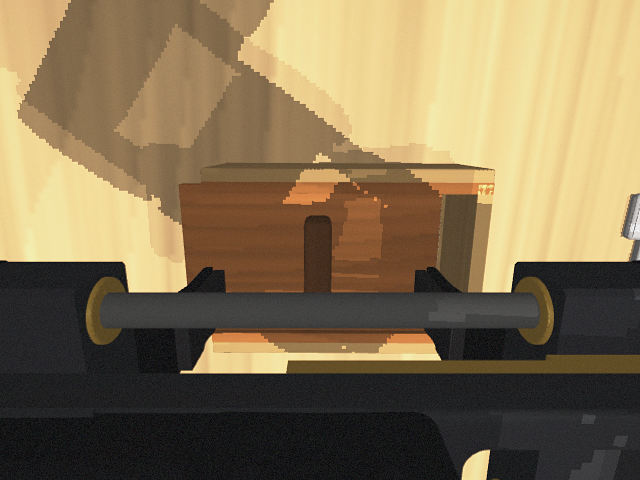

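The handle, at column 317, sits between the open fingers, so I'll close them gently.

Request:
send_rows(
  steps=[0.01,0,0,0,0,0.01,0,0,0,0,0.01,0,0,0,0,0.01,0,0,0,0,0.01,0,0,0,0],
  force=15,
)

```text
time: 2.6
position: [0.5211, -0.1993, 0.0537]
tool_rot: [0.691, 0.723, -0.0, -0.001]
ft_force: [0.6, 0.5, 0.1]
grip_width: 0.0447
```

Request:
send_rows(
  steps=[0.01,0,0,0,0,0.01,0,0,0,0,0.01,0,0,0,0,0.01,0,0,0,0],
)

```text
time: 3.1
position: [0.5211, -0.1993, 0.0536]
tool_rot: [0.691, 0.723, -0.0, -0.001]
ft_force: [0.1, 0.8, -0.5]
grip_width: 0.0119
```

Request:
send_rows(
  steps=[0.01,0,-0.01,0,0,0.01,0,-0.03,0,0,0.01,0,-0.055,0,0,0.01,0,-0.08,0,0,0.01,0,-0.105,0,0,0.01,0,-0.12,0,0,0.01,0,-0.126,0,0,0.01,0,-0.128,0,0],
)

```text
time: 4.1
position: [0.3935, -0.2057, 0.0539]
tool_rot: [0.691, 0.723, 0.0, -0.0]
ft_force: [0.9, -0.0, 0.7]
grip_width: 0.0098
```

```bash
python3 rel.py .5203 -.1997 .053 .045; python3 look.py d side scene wrist
python3 - <<'E'
import cv2
i=cv2.imread("pics/d_side.png")[250:370,220:400];cv2.imwrite("pics/d_s2.png",cv2.resize(i,None,fx=4,fy=4))
E
```

```text
pos [ 0.3935 -0.2057  0.0539] q6 -0.78 toolyaw 0.0457 | shift [0.0002 0.1269 0.0009] turn 0.0007 (or -3.1409) F [ 0.9 -0.   0.7] grip 0.0098
4.1 [ 0.39353766 -0.20566512  0.05390975] [ 6.90783971e-01  7.23061149e-01  4.54680735e-05 -2.78342490e-04] [-7.34310969e-01  5.31527153e-01  1.99690162e+00  1.85151347e-04
  6.13717784e-01 -7.80113150e-01]
```

View pics/d_s2.png

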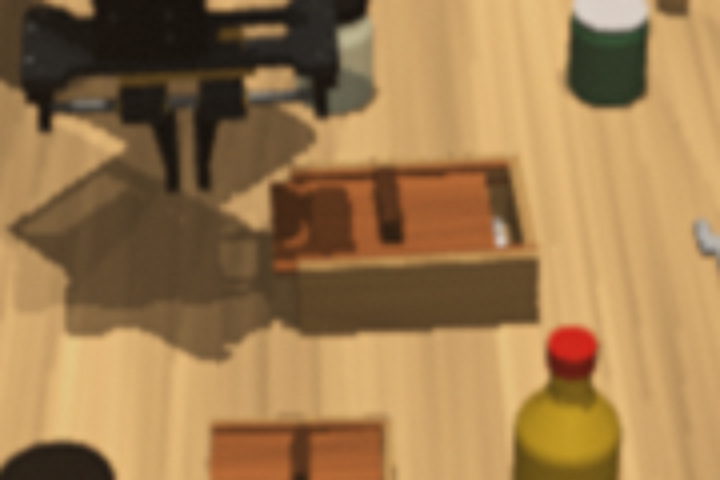

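View pics/d_wrist.png

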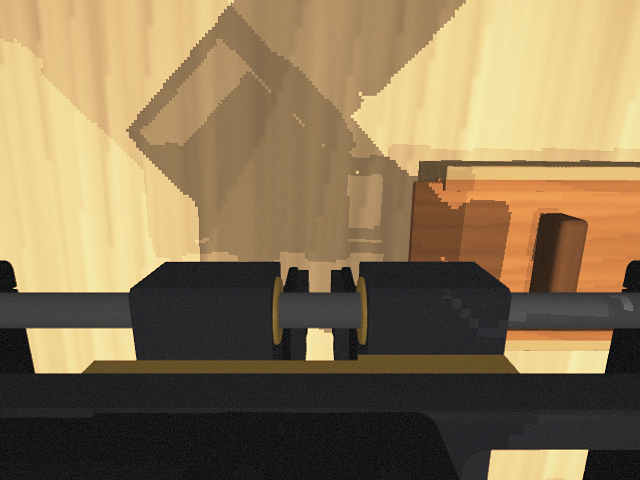

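The lid did not move, and the grip width was already below 14 mm, so the fingers closed above or beside the bar. I'll check the TCP against the images.

Run:
```python
from h import *
from scipy.spatial.transform import Rotation as R
tcp=np.array([0.3935,-0.2057,0.0539])
for n in["side","scene"]:
    c=dict(np.load(f"d_{n}.npz"));T=np.linalg.inv(c["extrinsics"]);K=c["intrinsics"]
    im=c["color"][:,:,::-1].copy()
    for p in [tcp,tcp+[0,0,.0187],[.3935,-.2057,0]]:
        q=K@(T[:3,:3]@p+T[:3,3]);uv=q[:2]/q[2];print(n,uv)
        cv2.circle(im,tuple(int(a*16) for a in uv),16*1,(0,0,255),-1,shift=4)
    u,v=uv.astype(int);i=im[max(0,v-70):v+50,u-80:u+80];cv2.imwrite(f"pics/d_p_{n}.png",cv2.resize(i,None,fx=5,fy=5))
    P=cloud(c)
    # dark points near fingers
    m=(abs(P[...,0]-.3935)<.04)&(abs(P[...,1]+.2057)<.03)&(P[...,2]>.02)&(P[...,2]<.12)
    q=P[m];print(n,m.sum(),np.percentile(q,[0,2,5,50],axis=0).round(4))
# handle now
c=dict(np.load("d_wrist.npz"));P=cloud(c);z=P[...,2]
m=np.zeros(z.shape,bool);m[200:262,520:600]=1;m&=(z>.064)&(z<.08);print("handle pts",P[m].mean(0),P[m].min(0),P[m].max(0))
```

```text
side [267.75028964 306.18987548]
side [267.4191052  300.45547541]
side [268.68076991 322.30097734]
side 75 [[ 0.3774 -0.2221  0.0892]
 [ 0.3775 -0.2203  0.0917]
 [ 0.3785 -0.2188  0.0921]
 [ 0.3867 -0.2142  0.1063]]
scene [293.90733712 192.18651258]
scene [293.77798043 188.31189685]
scene [294.26872123 203.01103652]
scene 51 [[ 0.3806 -0.2153  0.0896]
 [ 0.3809 -0.2133  0.0901]
 [ 0.383  -0.2112  0.0912]
 [ 0.4039 -0.1997  0.1013]]
handle pts [ 0.51732783 -0.18188852  0.07050197] [ 0.51139878 -0.19526746  0.06402657] [ 0.52685623 -0.17111272  0.07409598]
```

View pics/d_p_side.png

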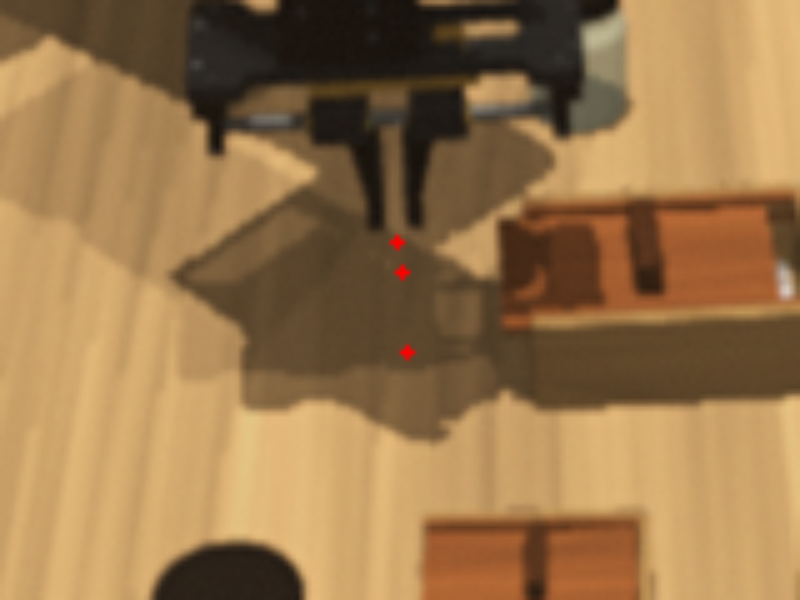

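View pics/d_p_scene.png

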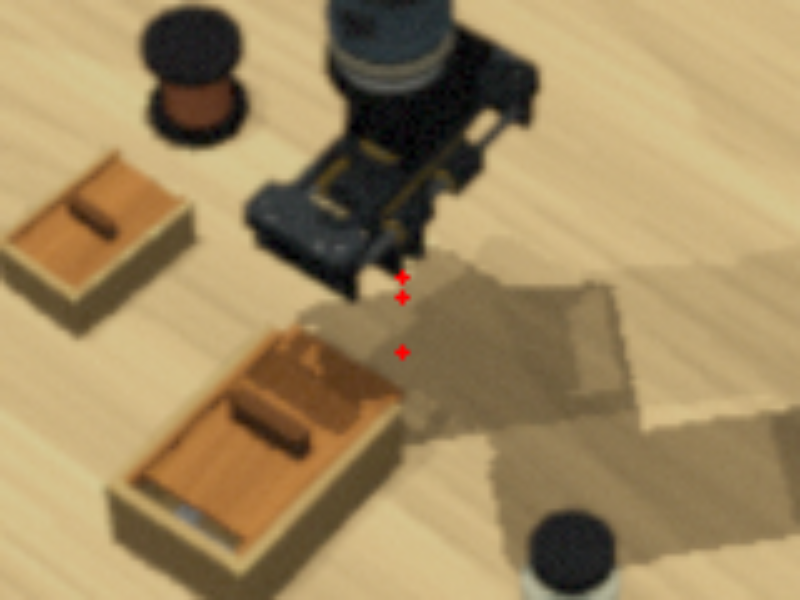

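Both cameras put the finger tips about 35 mm above the reported TCP. I'll check this against the starting pictures and see whether there is a sideways offset too.

Run:
```python
from h import *
for tag,tcp in [("a",[.6242,.0002,.1859]),("b",[.5293,-.279,.2507]),("d",[0.3935,-0.2057,0.0539])]:
  tcp=np.array(tcp)
  for n in["side","scene"]:
    c=dict(np.load(f"{tag}_{n}.npz"));P=cloud(c)
    d=P-tcp
    m=(abs(d[...,0])<.11)&(abs(d[...,1])<.05)&(d[...,2]>-.03)&(d[...,2]<.2)&(P[...,2]>.03)&(c["color"].max(-1)<70)
    q=d[m]
    print(tag,n,m.sum())
    for lo in np.arange(-.03,.13,.01):
        s=q[(q[:,2]>=lo)&(q[:,2]<lo+.01)]
        if len(s): print("  z%+.2f n%d x[%.3f %.3f] y[%.3f %.3f]"%(lo,len(s),s[:,0].min(),s[:,0].max(),s[:,1].min(),s[:,1].max()), "xs", np.unique(s[:,0].round(2)))
```

```text
a side 1650
  z+0.03 n4 x[-0.054 -0.046] y[-0.010 -0.006] xs [-0.05]
  z+0.04 n19 x[-0.054 0.048] y[-0.017 -0.001] xs [-0.05  0.04  0.05]
  z+0.05 n15 x[-0.054 0.047] y[-0.014 0.002] xs [-0.05  0.04  0.05]
  z+0.06 n24 x[-0.055 0.052] y[-0.017 -0.005] xs [-0.06 -0.05  0.04  0.05]
  z+0.07 n25 x[-0.057 0.054] y[-0.018 -0.001] xs [-0.06 -0.05  0.04  0.05]
  z+0.08 n34 x[-0.058 0.056] y[-0.014 0.005] xs [-0.06 -0.05  0.04  0.05  0.06]
  z+0.09 n26 x[-0.061 0.056] y[-0.015 -0.003] xs [-0.06 -0.05  0.05  0.06]
  z+0.10 n7 x[-0.083 0.083] y[-0.034 -0.011] xs [-0.08  0.05  0.08]
  z+0.11 n84 x[-0.085 0.083] y[-0.044 0.018] xs [-0.09 -0.08 -0.07 -0.06 -0.05 -0.04  0.    0.02  0.03  0.04  0.05  0.06
  0.07  0.08]
  z+0.12 n168 x[-0.090 0.084] y[-0.043 0.001] xs [-0.09 -0.08 -0.07 -0.06 -0.05 -0.04 -0.03 -0.02 -0.01 -0.    0.01  0.02
  0.03  0.04  0.05  0.06  0.07  0.08]
a scene 1308
  z+0.03 n1 x[-0.044 -0.044] y[0.004 0.004] xs [-0.04]
  z+0.04 n12 x[-0.049 0.052] y[0.001 0.010] xs [-0.05 -0.04  0.05]
  z+0.05 n7 x[-0.050 0.051] y[0.002 0.008] xs [-0.05 -0.04  0.05]
  z+0.06 n9 x[-0.050 -0.0
[... 3463 characters left out ...]
] xs [-0.01  0.01]
  z+0.04 n15 x[-0.010 0.019] y[-0.006 0.010] xs [-0.01  0.    0.01  0.02]
  z+0.05 n14 x[-0.006 0.019] y[-0.002 0.012] xs [-0.01 -0.    0.01  0.02]
  z+0.06 n8 x[0.010 0.019] y[-0.010 0.012] xs [0.01 0.02]
  z+0.07 n5 x[0.017 0.022] y[-0.006 0.009] xs [0.02]
  z+0.09 n1 x[-0.012 -0.012] y[0.008 0.008] xs [-0.01]
  z+0.10 n14 x[-0.082 0.086] y[-0.029 0.035] xs [-0.08 -0.01  0.02  0.03  0.04  0.08  0.09]
  z+0.11 n80 x[-0.084 0.091] y[-0.031 0.041] xs [-0.08 -0.03 -0.02 -0.01 -0.    0.01  0.02  0.03  0.04  0.05  0.08  0.09]
  z+0.12 n168 x[-0.084 0.093] y[-0.020 0.041] xs [-0.08 -0.07 -0.06 -0.04 -0.03 -0.02 -0.01  0.    0.01  0.02  0.03  0.04
  0.05  0.06  0.07  0.08  0.09]
```

The offset is consistent in both cameras and all poses: the real tips are about 34 mm above the reported TCP, and the body is shifted by the same amount. There is no sideways error. From here on I'll subtract 0.034 from the commanded z and confirm at the first grip. Now back over the handle with the fingers opening.

Request:
send_rows(
  steps=[0.05,0,0.03,0,0,0.05,0,0.08,0,0,0.05,0,0.12,0,0,0.05,0,0.127,0,0,0.05,0,0.127,0,0,0.05,0,0.127,0.015,0,0.05,0,0.127,0.028,0,0.05,0,0.127,0.034,0],
)

```text
time: 5.25
position: [0.5192, -0.1992, 0.0183]
tool_rot: [0.691, 0.723, -0.0, -0.002]
ft_force: [0.3, -0.4, 0.2]
grip_width: 0.0501
```

```bash
python3 rel.py .5203 -.1997 .020 .045; python3 look.py e side
python3 - <<'E'
import cv2
i=cv2.imread("pics/e_side.png")[250:370,220:400];cv2.imwrite("pics/e_s2.png",cv2.resize(i,None,fx=4,fy=4))
E
```

```text
pos [ 0.5192 -0.1992  0.0183] q6 -0.613 toolyaw 0.0456 | shift [-0.0005  0.0011 -0.0018] turn 0.0006 (or -3.1410) F [ 0.3 -0.4  0.2] grip 0.0501
5.25 [ 0.51920003 -0.19924302  0.01825167] [ 6.90819047e-01  7.23025364e-01 -2.81810452e-04 -1.81349285e-03] [-5.67461775e-01  6.87056346e-01  1.73258667e+00  2.26703736e-04
  7.25617083e-01 -6.13182270e-01]
```

View pics/e_s2.png

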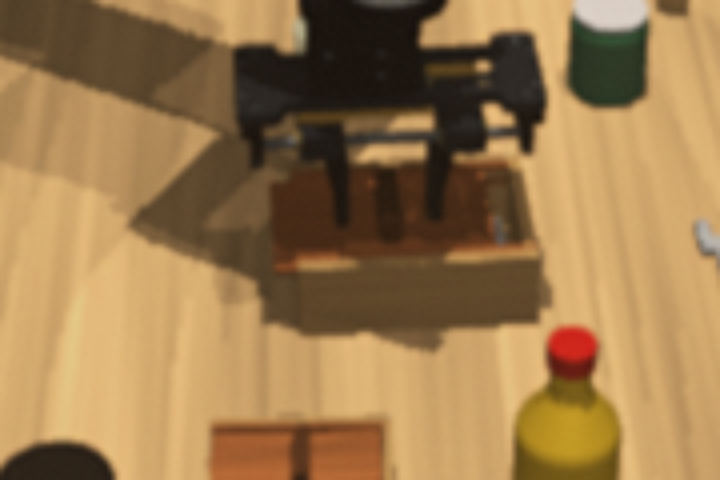

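The fingers now straddle the bar, with their tips at crop (342,222) and (434,215), close to the lid and without contact. I'll close.

Request:
send_rows(
  steps=[0.01,0,0.001,-0.002,0,0.01,0,0.001,-0.002,0,0.01,0,0.001,-0.002,0,0.01,0,0.001,-0.002,0,0.01,0,0.001,-0.002,0,0.01,0,0.001,-0.002,0],
  force=20,
)

```text
time: 6.05
position: [0.5202, -0.1992, 0.0202]
tool_rot: [0.691, 0.723, -0.0, -0.002]
ft_force: [-0.9, -0.0, 1.9]
grip_width: 0.0137
```

The grip stopped at 13.7 mm, so it holds the bar. Now I'll pull.

Request:
send_rows(
  steps=[0.01,0,-0.01,0,0,0.01,0,-0.03,0,0,0.01,0,-0.055,0,0,0.01,0,-0.08,0,0,0.01,0,-0.1,0,0,0.01,0,-0.115,0,0,0.01,0,-0.124,0,0,0.01,0,-0.127,0,0],
)

```text
time: 7.05
position: [0.3926, -0.2046, 0.0202]
tool_rot: [0.691, 0.723, -0.0, -0.003]
ft_force: [1.3, 1.1, -9.6]
grip_width: 0.0138
```

Request:
send_rows(
  steps=[0.01,0,-0.003,0,0,0.01,0,-0.006,0,0],
)

```text
time: 7.3
position: [0.3899, -0.205, 0.0202]
tool_rot: [0.692, 0.722, 0.002, -0.0]
ft_force: [19.4, 13.0, -13.7]
grip_width: 0.0138
```

There is 19 N at the stop after 130 mm of travel, so the lid is fully open. I'll release, lift and look at the panel.

Request:
send_rows(
  steps=[0.045,0,0.002,0,0,0.045,0,0.002,0,0,0.045,0,0.002,0,0,0.045,0,0.002,-0.02,0,0.045,-0.01,0.01,-0.07,0,0.045,-0.03,0.05,-0.12,0,0.045,-0.06,0.1,-0.16,0,0.045,-0.07,0.145,-0.19,0],
)

```text
time: 8.3
position: [0.5342, -0.2699, 0.21]
tool_rot: [0.693, 0.721, 0.001, 0.001]
ft_force: [0.5, 0.1, -0.3]
grip_width: 0.0451
```

Request:
send_rows(
  steps=[0.045,0,0,0,0],
)

```text
time: 8.43
position: [0.539, -0.2728, 0.2136]
tool_rot: [0.692, 0.721, 0.002, 0.006]
ft_force: [0.2, 0.0, 0.0]
grip_width: 0.0449
```

```bash
python3 look.py f wrist
```

```text
8.425 [ 0.53903152 -0.27284921  0.21358466] [0.69248448 0.72140382 0.001797   0.00620823] [-0.65462737  0.46433977  1.4678398   0.00236897  1.19667726 -0.6963809 ]
```

View pics/f_wrist.png

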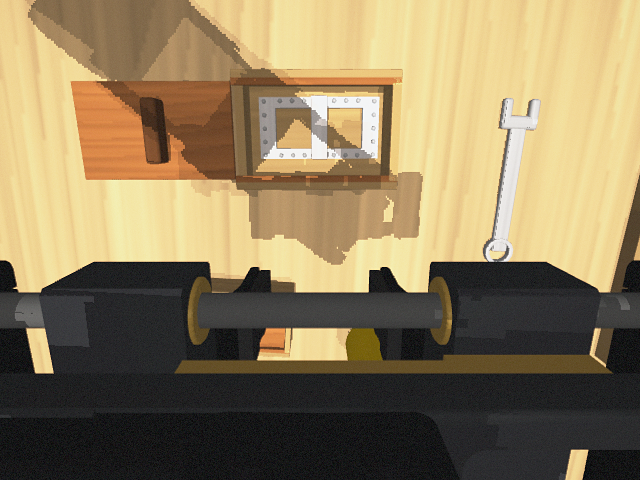

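The lid is open to the left, with its handle at (153,130). The panel lies in the box with its rib at (319,127). Next I'll measure the rib, the frame and the lid.

```bash
python3 - <<'E'
from h import *
c=dict(np.load("f_wrist.npz"));P=cloud(c);z=P[...,2];col=c["color"].astype(int)
def rect(m,name):
    m=cv2.morphologyEx(m.astype(np.uint8),cv2.MORPH_OPEN,np.ones((3,3))).astype(bool)
    q=P[m];r=cv2.minAreaRect((q[:,:2]*1000).astype(np.float32));print(name,m.sum(),np.round(r[0],1),np.round(r[1],1),round(r[2],2),q.mean(0).round(4),np.median(q[:,2]).round(4))
roi=np.zeros(z.shape,bool);roi[90:168,252:385]=1
rect(roi&(z>.025)&(z<.036),"rib")
rect(roi&(z>.0115)&(z<.036),"panel")
r2=np.zeros(z.shape,bool);r2[60:200,60:200]=1
rect(r2&(z>.064)&(z<.08),"handle");rect(r2&(z>.04),"lid+handle")
r3=np.zeros(z.shape,bool);r3[55:200,200:420]=1
rect(r3&(z>.053)&(z<.06),"lips")
E
python3 rel.py .536 -.2 .02 .045
```

```text
rib 1058 [ 538.1 -194.9] [16.  58.4] 2.48 [ 0.5381 -0.1947  0.0301] 0.0301
panel 4579 [ 541.  -199.3] [125.8  68.7] 2.46 [ 0.5389 -0.1945  0.0195] 0.0166
handle 1183 [ 391.4 -205.3] [14.3 55.3] 2.77 [ 0.3925 -0.2049  0.0712] 0.0718
lid+handle 12050 [ 424.8 -203.9] [219.8  87.6] 2.37 [ 0.3735 -0.2043  0.054 ] 0.0504
lips 5820 [ 535.7 -199.2] [152.4 106.1] 2.56 [ 0.5455 -0.1944  0.0561] 0.0561
pos [ 0.5356 -0.271   0.2115] q6 -0.697 toolyaw 0.0406 | shift [0.0714 0.0022 0.1913] turn -0.0044 (or +3.1372) F [ 0.2  0.4 -0.1] grip 0.0448
```

The lid is open about 144 mm. The rib is at (0.5381,-0.1949), its top is at 0.030 as expected, and the yaw is 0.043. I'll move above it and check before going down.

```bash
python3 rel.py .5381 -.1949 -.024 .0435
```

```text
pos [ 0.5356 -0.271   0.2115] q6 -0.697 toolyaw 0.0406 | shift [0.0765 0.0043 0.2353] turn -0.0029 (or +3.1387) F [ 0.2  0.4 -0.1] grip 0.0448
```

Request:
send_rows(
  steps=[0.044,0.04,0.002,0.03,0,0.044,0.0765,0.004,0.08,-0.003,0.044,0.0765,0.004,0.13,-0.003,0.044,0.0765,0.004,0.165,-0.003,0.044,0.0765,0.004,0.17,-0.003,0.044,0.0765,0.004,0.17,-0.003],
)

```text
time: 9.22
position: [0.5365, -0.1946, 0.0413]
tool_rot: [0.692, 0.722, 0.001, 0.002]
ft_force: [-1.1, -0.4, -0.2]
grip_width: 0.044
```

```bash
python3 rel.py .5381 -.1949 -.024 .0435
```

```text
pos [ 0.5365 -0.1946  0.0413] q6 -0.588 toolyaw 0.0432 | shift [-0.0002  0.0014  0.0653] turn -0.0003 (or +3.1413) F [-1.1 -0.4 -0.2] grip 0.044
```

Request:
send_rows(
  steps=[0.044,0,0.0014,0.02,0,0.044,0,0.0014,0.04,0,0.044,0,0.0014,0.054,0,0.044,0,0.0014,0.062,0,0.044,0,0.0014,0.065,0,0.044,0,0.0014,0.065,0],
)

```text
time: 9.98
position: [0.5383, -0.1948, -0.0234]
tool_rot: [0.692, 0.722, 0.001, 0.002]
ft_force: [0.3, 0.1, 0.2]
grip_width: 0.044
```

```bash
python3 rel.py .5381 -.1949 -.024 .0435; python3 look.py g side wrist
python3 - <<'E'
import cv2
i=cv2.imread("pics/g_side.png")[250:370,220:400];cv2.imwrite("pics/g_s2.png",cv2.resize(i,None,fx=4,fy=4))
E
```

```text
pos [ 0.5383 -0.1948 -0.0234] q6 -0.587 toolyaw 0.0432 | shift [-0.0001 -0.0003  0.0006] turn -0.0003 (or +3.1413) F [0.3 0.1 0.2] grip 0.044
9.975 [ 0.53834954 -0.19481238 -0.02339238] [0.69167429 0.72220543 0.00096932 0.00224851] [-5.42877635e-01  7.68972851e-01  1.70989340e+00  1.48177357e-03
  6.57914389e-01 -5.87228974e-01]
```

View pics/g_s2.png

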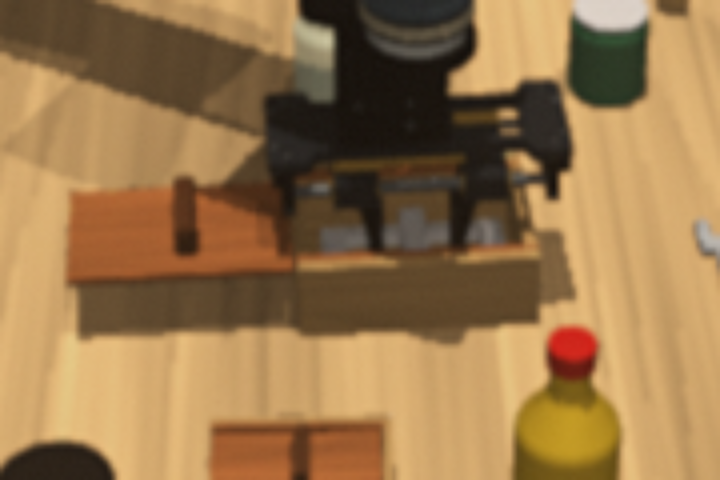

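View pics/g_wrist.png

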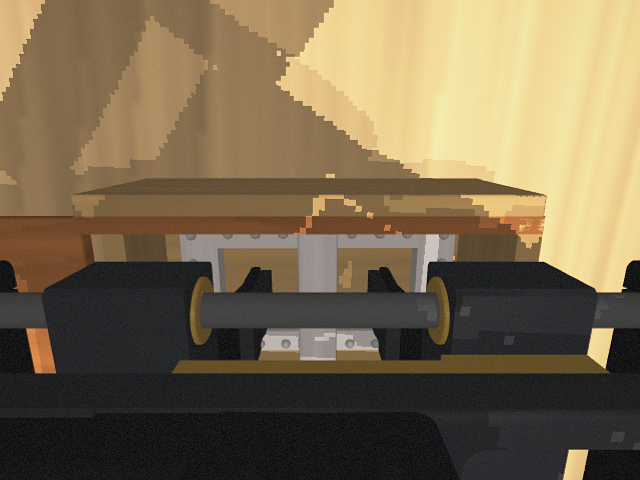

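The fingers are in both windows (columns 258 and 380) on either side of the rib at column 318. I'll close on the rib.

Request:
send_rows(
  steps=[0.012,0,0,0,0,0.012,0,0,0,0,0.012,0,0,0,0,0.012,0,0,0,0,0.012,0,0,0,0,0.012,0,0,0,0],
  force=30,
)

```text
time: 10.82
position: [0.5383, -0.1948, -0.0232]
tool_rot: [0.692, 0.722, 0.001, 0.002]
ft_force: [-1.2, 0.1, 1.2]
grip_width: 0.0157
```

```bash
python3 rel.py .5381 -.1949 -.024 .0435
```

```text
pos [ 0.5383 -0.1948 -0.0232] q6 -0.587 toolyaw 0.0433 | shift [-0.0001 -0.0002  0.0008] turn -0.0002 (or +3.1414) F [-1.2  0.1  1.2] grip 0.0157
```

The grip is on the rib at 15.7 mm. I'll lift straight up, then carry it above the jar and tin to a spot near the nest.

Request:
send_rows(
  steps=[0.012,0,0,-0.01,0,0.012,0,0,-0.03,0,0.012,0,0,-0.07,0,0.012,0,0,-0.12,0,0.012,0,0,-0.165,0,0.012,0,0,-0.2,0,0.012,0.01,0,-0.23,0],
)

```text
time: 11.7
position: [0.5371, -0.1849, 0.209]
tool_rot: [0.692, 0.722, 0.001, 0.003]
ft_force: [0.7, -0.6, -1.3]
grip_width: 0.0161
```

```bash
python3 rel.py .53 .14 .235 .0435; python3 look.py hh side
```

```text
pos [ 0.5371 -0.1849  0.209 ] q6 -0.571 toolyaw 0.0425 | shift [ 0.3248  0.0069 -0.027 ] turn -0.001 (or +3.1405) F [ 0.7 -0.6 -1.3] grip 0.0161
11.7 [ 0.53708894 -0.18486823  0.20901915] [0.69193724 0.72194842 0.00120389 0.00344859] [-5.28633370e-01  4.21544118e-01  1.55853410e+00  8.00111067e-04
  1.15424590e+00 -5.71400133e-01]
```

View pics/hh_side.png

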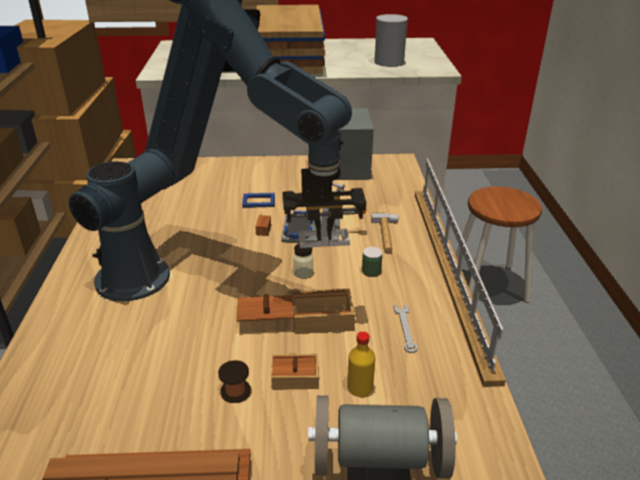

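The panel is out of the box, below the gripper at about (318,235), and the box is empty at (325,310). I'll carry it towards the nest.

Request:
send_rows(
  steps=[0.012,0.03,0,-0.01,0,0.012,0.08,0.002,-0.025,0,0.012,0.135,0.003,-0.027,0,0.012,0.19,0.005,-0.027,0,0.012,0.245,0.006,-0.027,0,0.012,0.29,0.007,-0.027,0,0.012,0.318,0.007,-0.027,0,0.012,0.325,0.007,-0.027,0],
)

```text
time: 12.75
position: [0.5306, 0.1425, 0.2377]
tool_rot: [0.69, 0.723, 0.002, 0.006]
ft_force: [-1.4, 0.1, -2.0]
grip_width: 0.0155
```

Request:
send_rows(
  steps=[0.012,0,0,0,0,0.012,0,0,0,0],
)

```text
time: 13.0
position: [0.5306, 0.1415, 0.2376]
tool_rot: [0.691, 0.723, 0.002, 0.006]
ft_force: [0.5, -0.3, -1.6]
grip_width: 0.0156
```

```bash
python3 look.py i wrist side scene
```

```text
13.0 [0.53064819 0.14146199 0.23755834] [0.6908901  0.72293381 0.00190656 0.00582686] [ 0.06078012  0.36262425  1.56969109 -0.00639476  1.19856657  0.01775258]
```

View pics/i_wrist.png

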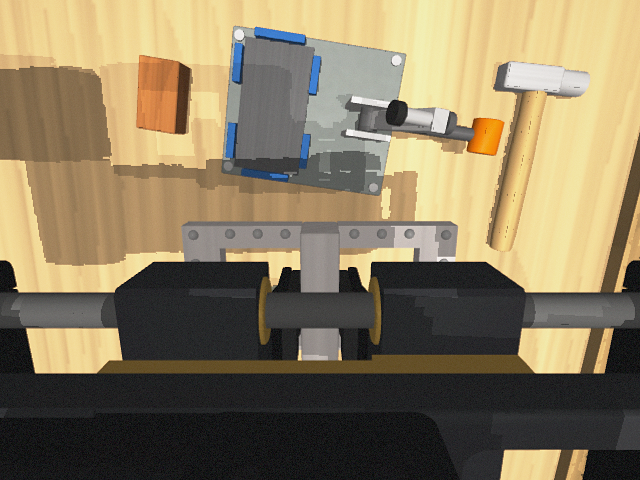

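The nest, seat with blue rails, open clamp and orange knob (486,137) are in clear view, along with the panel in the grip. Next I'll measure them.

Run:
```python
from h import *
c=dict(np.load("i_wrist.npz"));P=cloud(c);z=P[...,2];col=c["color"].astype(int)
def rect(m,name,op=True):
    if op: m=cv2.morphologyEx(m.astype(np.uint8),cv2.MORPH_OPEN,np.ones((3,3))).astype(bool)
    q=P[m];r=cv2.minAreaRect((q[:,:2]*1000).astype(np.float32));print(name,m.sum(),np.round(r[0],1),np.round(r[1],1),round(r[2],2),q.mean(0).round(4),np.median(q[:,2]).round(4));return r
roi=np.zeros(z.shape,bool);roi[15:205,210:420]=1
rp=rect(roi&(z>.009)&(z<.034),"plate")
blue=roi&(col[...,2]>col[...,0]+50)&(z>.024)&(z<.034)
rr=rect(blue,"rails",False)
r2=np.zeros(z.shape,bool);r2[35:175,235:325]=1
rect(r2&(z>.0175)&(z<.0225)&(col[...,2]<col[...,0]+40),"seat")
for ang in [ -rr[2]]: pass
k=(col[...,0]>200)&(col[...,1]>90)&(col[...,1]<190)&(col[...,2]<70);kk=np.zeros_like(k);kk[100:180,455:520]=1;k&=kk
q=P[k];rk=rect(k,"knob");print(np.percentile(q,[1,50,99],axis=0).round(4))
# panel in grip
pm=np.zeros(z.shape,bool);pm[215:262,170:470]=1
pm&=(z>.2)&(z<.31)&(abs(col[...,0]-col[...,2])<30)&(col.min(-1)>80)
q=P[pm];print("panel",pm.sum(),q.min(0),q.max(0))
for a,b in [(185,295),(345,455)]:
    s=pm.copy();s[:,:a]=0;s[:,b:]=0;s[245:]=0;q=P[s];print(q.mean(0),np.median(q[:,2]))
s=pm.copy();s[:,:305]=0;s[:,335:]=0;q=P[s];print("rib top",np.median(q,axis=0))
```

```text
plate 22959 [519.6 233.3] [150.2 180.4] 84.31 [0.5146 0.2369 0.0179] 0.0159
rails 1880 [479.7 237.7] [144.9  85.9] 84.35 [0.48   0.2441 0.03  ] 0.0301
seat 8679 [479.7 237.3] [130.5  70.4] 84.4 [0.4798 0.24   0.0201] 0.0201
knob 880 [608.3 219.9] [ 29.9 163.1] 88.3 [0.6752 0.2179 0.1   ] 0.0989
[[0.6659 0.2035 0.0928]
 [0.6752 0.2178 0.0989]
 [0.6886 0.2323 0.1019]]
panel 8875 [0.46950626 0.15167611 0.26548851] [0.59024872 0.17465111 0.29247259]
[0.49500423 0.16666497 0.27592003] 0.27642378875794554
[0.56463902 0.17000761 0.27618413] 0.27692992950415607
rib top [0.52976643 0.16839272 0.29046279]
```

The nest yaw is -0.098 rad and the seat is at (0.4798,0.2375). Plate, rails and seat agree within 0.5 mm, and the knob matches its predicted place. The panel is level in the grip. I'll turn and move above the seat.

```bash
python3 rel.py .4798 .2375 .15 1.473
```

```text
pos [0.5308 0.1415 0.2377] q6 0.018 toolyaw 0.0449 | shift [ 0.0987 -0.0477  0.0867] turn -1.4281 (or +1.7135) F [ 0.2 -0.  -0.6] grip 0.0159
```

Request:
send_rows(
  steps=[0.012,0.01,-0.005,0,-0.17,0.012,0.025,-0.015,0,-0.35,0.012,0.045,-0.025,0,-0.53,0.012,0.065,-0.035,0,-0.71,0.012,0.08,-0.043,0,-0.89,0.012,0.095,-0.048,0,-1.07,0.012,0.0987,-0.0477,0.02,-1.25,0.012,0.0987,-0.0477,0.04,-1.428],
)

```text
time: 14.15
position: [0.4798, 0.2376, 0.1966]
tool_rot: [0.046, 0.999, -0.002, 0.007]
ft_force: [-0.5, -0.5, -1.9]
grip_width: 0.0156
```

```bash
python3 rel.py .4798 .2375 .06 1.473
```

```text
pos [0.4798 0.2376 0.1966] q6 -1.218 toolyaw 1.4785 | shift [0.0018 0.0003 0.1366] turn 0.0055 (or -3.1361) F [-0.5 -0.5 -1.9] grip 0.0156
```

Request:
send_rows(
  steps=[0.012,0,0,0.03,0.005,0.012,0.001,0,0.07,0.005,0.012,0.001,0,0.11,0.005,0.012,0.0018,0,0.145,0.005,0.012,0.002,0,0.165,0.005,0.012,0.002,0,0.17,0.005,0.012,0.002,0,0.17,0.005],
)

```text
time: 15.02
position: [0.4806, 0.2368, 0.0268]
tool_rot: [0.049, 0.999, -0.002, 0.007]
ft_force: [0.3, 0.0, -1.1]
grip_width: 0.0158
```

```bash
python3 rel.py .4798 .2375 -.009 1.473; python3 look.py j wrist side scene
```

```text
pos [0.4806 0.2368 0.0268] q6 -1.209 toolyaw 1.4729 | shift [0.0013 0.0007 0.0358] turn -0.0001 (or +3.1415) F [ 0.3  0.  -1.1] grip 0.0158
15.025 [0.48058238 0.23680478 0.02680254] [ 0.04890453  0.99877824 -0.00198859  0.00681278] [ 0.25424785  0.65206114  1.79280726 -0.01243018  0.684945   -1.20911759]
```

View pics/j_wrist.png

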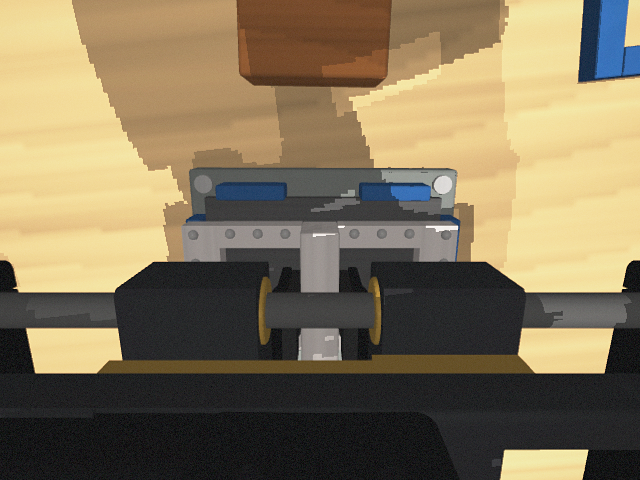

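The panel is above the seat, lined up between the end rails, and square. I'll lower it gently.

Request:
send_rows(
  steps=[0.012,0.001,0.0007,0.01,0,0.012,0.0013,0.0007,0.02,0,0.012,0.0013,0.0007,0.027,0,0.012,0.0013,0.0007,0.031,0,0.012,0.0013,0.0007,0.034,0,0.012,0.0013,0.0007,0.035,0,0.012,0.0013,0.0007,0.0355,0],
)

```text
time: 16.05
position: [0.4804, 0.2379, -0.0078]
tool_rot: [0.049, 0.999, -0.002, 0.008]
ft_force: [0.1, -0.4, -0.7]
grip_width: 0.0155
```

```bash
python3 rel.py .4798 .2375 -.009 1.473; python3 look.py k side
python3 - <<'E'
import cv2
i=cv2.imread("pics/k_side.png")[170:270,250:400];cv2.imwrite("pics/k_s2.png",cv2.resize(i,None,fx=5,fy=5))
E
```

```text
pos [ 0.4804  0.2379 -0.0078] q6 -1.206 toolyaw 1.4733 | shift [ 0.0006 -0.0004  0.0012] turn 0.0003 (or -3.1412) F [ 0.1 -0.4 -0.7] grip 0.0155
16.05 [ 0.48037614  0.23788314 -0.00782046] [ 0.04869447  0.99878211 -0.00167806  0.00776725] [ 0.25633715  0.71467049  1.80641088 -0.01379673  0.60674614 -1.20574859]
```

View pics/k_s2.png

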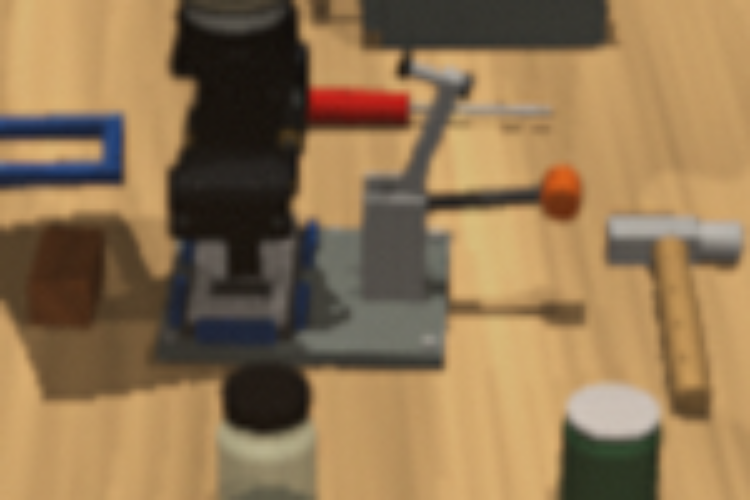

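The panel is between the rails about 1 mm above the seat, and the clamp is open. I'll lower it a last 1–2 mm until contact.

Request:
send_rows(
  steps=[0.012,0.0006,-0.0004,0.001,0,0.012,0.0006,-0.0004,0.0018,0,0.012,0.0006,-0.0004,0.0022,0],
)

```text
time: 16.48
position: [0.4802, 0.2376, -0.0091]
tool_rot: [0.049, 0.999, -0.002, 0.008]
ft_force: [0.2, -1.2, 8.1]
grip_width: 0.0157
```

It is in contact (8 N up) at the expected height. I'll release and rise straight up.

Request:
send_rows(
  steps=[0.04,0,0,0,0,0.04,0,0,0,0,0.04,0,0,0,0,0.04,0,0,0,0,0.04,0,0,-0.01,0,0.04,0,0,-0.03,0,0.04,0,0,-0.07,0,0.04,0,0,-0.12,0],
)

```text
time: 17.48
position: [0.4774, 0.2378, 0.1118]
tool_rot: [0.049, 0.999, -0.002, 0.007]
ft_force: [0.4, -0.6, -0.9]
grip_width: 0.0401
```

```bash
python3 rel.py .4798 .2375 .2 1.473; python3 look.py l side scene wrist
python3 - <<'E'
import cv2
i=cv2.imread("pics/l_side.png")[170:270,250:400];cv2.imwrite("pics/l_s2.png",cv2.resize(i,None,fx=5,fy=5))
i=cv2.imread("pics/l_scene.png")[240:360,310:460];cv2.imwrite("pics/l_sc2.png",cv2.resize(i,None,fx=5,fy=5))
E
```

```text
pos [0.4774 0.2378 0.1118] q6 -1.209 toolyaw 1.4731 | shift [-0.0037 -0.0003 -0.0881] turn 0.0001 (or -3.1415) F [ 0.4 -0.6 -0.9] grip 0.0401
17.475 [0.47738217 0.23776605 0.11184888] [ 0.04883551  0.99877899 -0.00183585  0.00722875] [ 0.25757077  0.50687591  1.7451061  -0.01022603  0.87695952 -1.20902318]
```

View pics/l_s2.png

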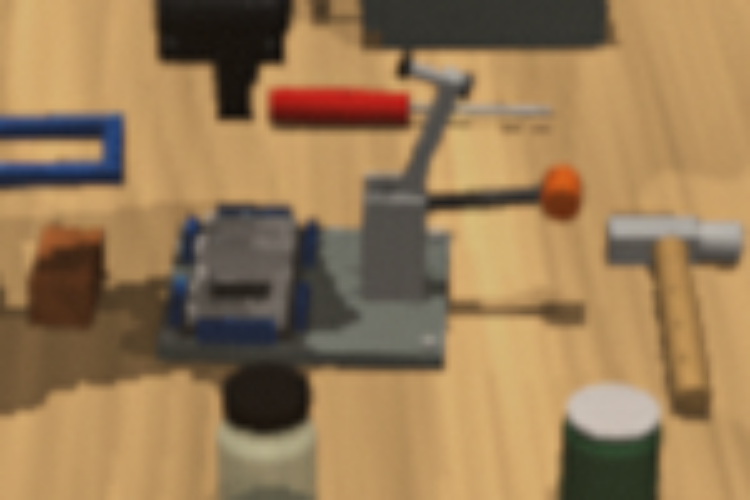

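View pics/l_sc2.png

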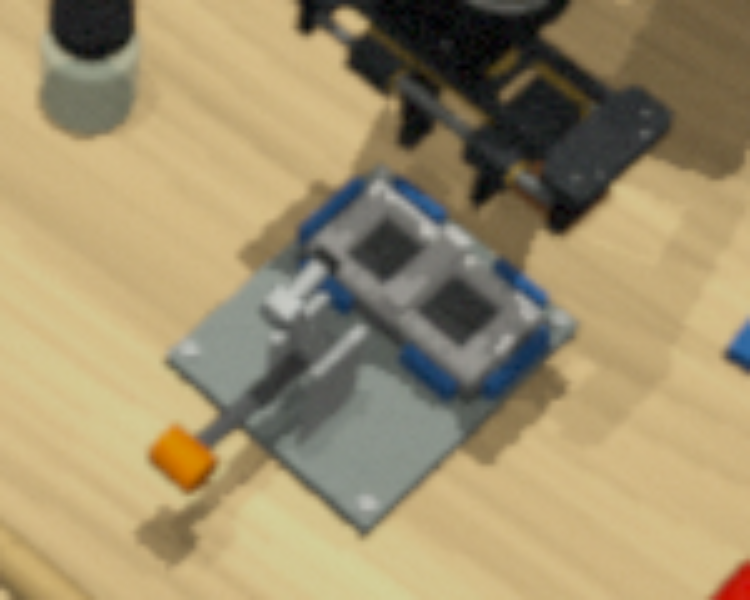

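The panel lies flat in the nest, released, and the clamp is still open. I'll check its position numerically and work out the approach to the knob. I'll also turn the tool half round so the camera side faces away from the clamp arm.

```bash
python3 - <<'E'
from h import *
N=np.array([.5594,.2294]);ex=np.array([np.cos(-.098),np.sin(-.098)]);ey=np.array([-ex[1],ex[0]])
c=dict(np.load("l_scene.npz"));P=cloud(c);q=P.reshape(-1,3)
loc=np.c_[(q[:,:2]-N)@ex,(q[:,:2]-N)@ey,q[:,2]]
cc=c["color"].reshape(-1,3).astype(int)
grey=abs(cc[:,0]-cc[:,2])<40
m=(abs(loc[:,0]+.08)<.032)&(abs(loc[:,1])<.063)&(loc[:,2]<.06)&grey
rib=m&(loc[:,2]>.038);print("rib",rib.sum(),np.median(loc[rib],0),loc[rib].min(0),loc[rib].max(0))
fr=m&(loc[:,2]>.027)&(loc[:,2]<.034);print("frame",np.median(loc[fr][:,2]),loc[fr].min(0),loc[fr].max(0))
a=(abs(loc[:,0]-.03)<.06)&(abs(loc[:,1])<.03)&(loc[:,2]>.13)&(loc[:,2]<.23);print("arm top",loc[a].min(0),loc[a].max(0))
E
python3 rel.py .6778 .2178 .2 1.473
```

```text
rib 132 [-0.08001122 -0.00078453  0.0442877 ] [-0.11077737 -0.05295426  0.03801884] [-0.04806389  0.06043106  0.05240999]
frame 0.03048128712146725 [-0.11143667 -0.06240039  0.02700721] [-0.04801806  0.0628061   0.0339584 ]
arm top [ 0.01738017 -0.00852791  0.13064877] [0.06293704 0.00917105 0.18522691]
pos [0.4804 0.2387 0.1142] q6 -1.209 toolyaw 1.4734 | shift [-0.2004 -0.0016 -0.0811] turn 0.0004 (or -3.1412) F [-0.6  0.1 -0.1] grip 0.0401
```

The rib is at nest (-80,-1) mm with its top at 44 mm, so the panel is seated. I'll move over to the knob in two calls.

Request:
send_rows(
  steps=[0.06,0,0,-0.04,0.15,0.06,0,0,-0.08,0.33,0.06,-0.01,0,-0.1,0.51,0.06,-0.03,0,-0.1,0.69,0.06,-0.06,0,-0.1,0.87,0.06,-0.09,0,-0.1,1.05,0.06,-0.12,0,-0.1,1.23,0.06,-0.15,0,-0.1,1.41],
)

```text
time: 18.62
position: [0.6272, 0.224, 0.2161]
tool_rot: [0.687, 0.727, 0.006, 0.008]
ft_force: [0.0, -0.3, -0.1]
grip_width: 0.0602
```

```bash
python3 rel.py .6778 .2178 .2 1.473
```

```text
pos [0.6272 0.224  0.2161] q6 0.123 toolyaw 0.0574 | shift [-0.009   0.0498  0.0171] turn -1.4156 (or +1.7260) F [ 0.  -0.3 -0.1] grip 0.0602
```

Request:
send_rows(
  steps=[0.06,-0.002,0.01,0,0.18,0.06,-0.004,0.025,0,0.36,0.06,-0.009,0.04,0,0.54,0.06,-0.009,0.05,0,0.72,0.06,-0.009,0.05,0,0.9,0.06,-0.009,0.05,0,1.08,0.06,-0.009,0.05,0,1.26,0.06,-0.009,0.05,0.0,1.44],
)

```text
time: 19.62
position: [0.6766, 0.2177, 0.2152]
tool_rot: [0.996, 0.091, 0.008, 0.002]
ft_force: [-0.6, 1.0, -0.2]
grip_width: 0.06
```

```bash
python3 rel.py .6778 .2178 .1 1.473
```

```text
pos [0.6766 0.2177 0.2152] q6 1.547 toolyaw -1.3887 | shift [-0.0006 -0.0006  0.1153] turn 0.2799 (or -2.8617) F [-0.6  1.  -0.2] grip 0.06
```

Request:
send_rows(
  steps=[0.06,-0.0006,-0.0006,0.03,0.14,0.06,-0.0006,-0.0006,0.06,0.28,0.06,-0.0006,-0.0006,0.09,0.28,0.06,-0.0006,-0.0006,0.112,0.28,0.06,-0.0006,-0.0006,0.115,0.28,0.06,-0.0006,-0.0006,0.115,0.28],
)

```text
time: 20.38
position: [0.6777, 0.2178, 0.0999]
tool_rot: [0.999, -0.049, 0.008, 0.001]
ft_force: [1.2, -0.3, -0.3]
grip_width: 0.0597
```

```bash
python3 rel.py .6778 .2178 .0353 1.473;python3 look.py m wrist side scene
python3 - <<'E'
import cv2
i=cv2.imread("pics/m_side.png")[150:250,280:430];cv2.imwrite("pics/m_s2.png",cv2.resize(i,None,fx=5,fy=5))
E
```

```text
pos [0.6777 0.2178 0.0999] q6 1.828 toolyaw -1.6686 | shift [-0.001  -0.0001  0.0646] turn -0.0 (or +3.1416) F [ 1.2 -0.3 -0.3] grip 0.0597
20.375 [0.67770433 0.21776622 0.09991605] [ 0.99877042 -0.04889159  0.00811452  0.00118845] [ 0.15707249  0.73175055  1.28091343 -0.00629228  1.11353636  1.82842883]
```

View pics/m_s2.png

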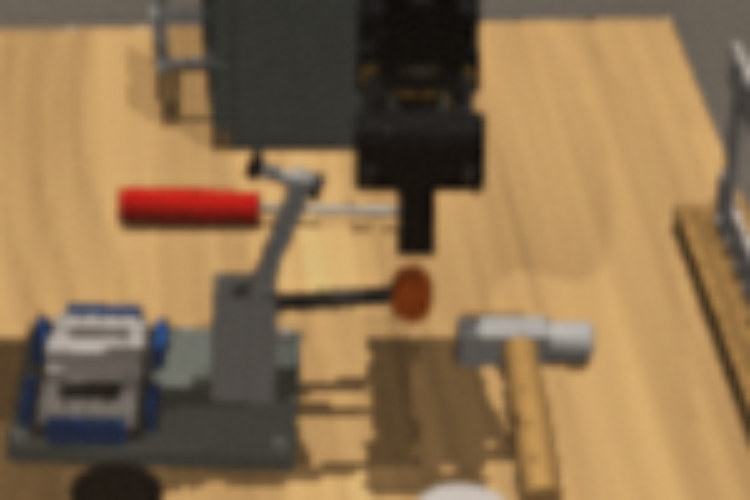

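View pics/m_wrist.png

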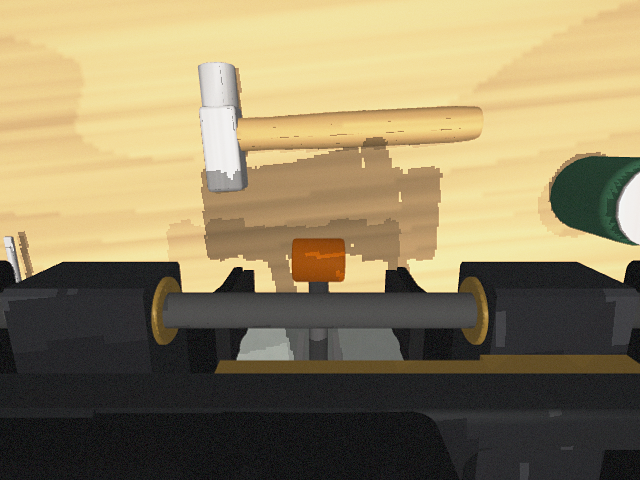

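The knob is centred between the fingers (column 319), with the tips just above it. I'll go down and pinch.

Request:
send_rows(
  steps=[0.06,-0.001,0,0.02,0,0.06,-0.001,0,0.04,0,0.06,-0.001,0,0.055,0,0.045,-0.001,0,0.063,0,0.028,-0.001,0,0.065,0,0.028,-0.001,0,0.065,0,0.028,-0.001,0,0.065,0,0.028,-0.001,0,0.065,0],
  force=15,
)

```text
time: 21.52
position: [0.6796, 0.2184, 0.0373]
tool_rot: [0.999, -0.049, 0.01, 0.0]
ft_force: [0.1, 1.6, 1.3]
grip_width: 0.03
```

```bash
cat > arc.py <<'E'
# arc.py th1 th2 ... : shifts for toggle angles from current pose
import sys,numpy as np
from rig import robot
from scipy.spatial.transform import Rotation as R
o=robot.get_obs();r=R.from_quat(o["tool_rot"]).as_matrix()
H=np.array([.5743,.2279,.075]);ex=np.array([np.cos(-.098),np.sin(-.098),0])
OFF=float(sys.argv[1])
def k(th):
    f=np.arctan2(94,-46)-th
    return H+.1047*(np.cos(f)*ex+np.sin(f)*np.array([0,0,1]))
p=o["position"]; 
d=p+[0,0,OFF]-H; f=np.arctan2(d[2],d@ex)
print("pos",p.round(4),"theta now",np.arctan2(94,-46)-f,"radius",np.hypot(d[2],d@ex),"F",o["ft_force"].round(1),"grip",o["grip_width"],"q6",o["q"][5])
for t in sys.argv[2:]:
    print(t,(r.T@(k(float(t))-[0,0,OFF]-p)).round(4))
E
python3 arc.py .0527 1.83 1.75 1.65 1.55 1.45 1.35 1.25 1.15
```

```text
pos [0.6796 0.2184 0.0373] theta now 1.8847087687284627 radius 0.10680103165482294 F [0.1 1.6 1.3] grip 0.029960362958614428 q6 1.8292936090911238
1.83 [-0.0029  0.0008 -0.0054]
1.75 [-0.0047  0.0008 -0.0136]
1.65 [-0.0079  0.0008 -0.0236]
1.55 [-0.012   0.0008 -0.0332]
1.45 [-0.017   0.0008 -0.0424]
1.35 [-0.023   0.0008 -0.051 ]
1.25 [-0.0298  0.0008 -0.0589]
1.15 [-0.0373  0.0008 -0.0662]
```

The knob is held at 30 mm. I'll follow the arc upward, keeping the small offset the grip has.

Request:
send_rows(
  steps=[0.028,-0.001,0,-0.007,0,0.028,-0.003,0,-0.0155,0,0.028,-0.006,0,-0.0255,0,0.028,-0.01,0,-0.035,0,0.028,-0.015,0,-0.0443,0,0.028,-0.021,0,-0.053,0,0.028,-0.0278,0,-0.061,0,0.028,-0.0353,0,-0.068,0],
)

```text
time: 22.52
position: [0.6433, 0.222, 0.1056]
tool_rot: [0.999, -0.049, 0.011, 0.0]
ft_force: [2.6, 1.2, -1.8]
grip_width: 0.0297
```

```bash
python3 arc.py .0507 1.15 1.05 .95 .85 .75 .65 .55 .45 .35; python3 look.py n side
python3 - <<'E'
import cv2
i=cv2.imread("pics/n_side.png")[150:250,280:430];cv2.imwrite("pics/n_s2.png",cv2.resize(i,None,fx=5,fy=5))
E
```

```text
pos [0.6433 0.222  0.1056] theta now 1.160696675771069 radius 0.10679714161330728 F [ 2.6  1.2 -1.8] grip 0.02965932590033604 q6 1.843172016136456
1.15 [-0.0022  0.0009  0.0008]
1.05 [-0.0105  0.0009 -0.0057]
.95 [-0.0193  0.0009 -0.0113]
.85 [-0.0286  0.0009 -0.016 ]
.75 [-0.0384  0.0009 -0.0198]
.65 [-0.0485  0.0009 -0.0225]
.55 [-0.0588  0.0009 -0.0243]
.45 [-0.0692  0.0009 -0.025 ]
.35 [-0.0797  0.0009 -0.0246]
22.525 [0.6433136  0.2220319  0.10559668] [ 9.98732633e-01 -4.90287360e-02  1.13685204e-02  2.61664960e-04] [ 0.17128547  0.68282221  1.37345767 -0.00627016  1.06324746  1.84317202]
```

View pics/n_s2.png

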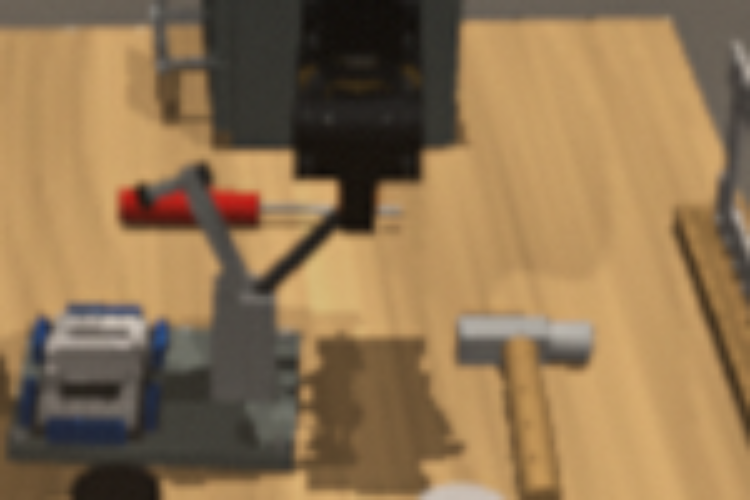

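The clamp follows the fingers and is now at about 1.15 rad. I'll carry it past centre.

Request:
send_rows(
  steps=[0.028,-0.0085,0,-0.0057,0,0.028,-0.0173,0,-0.0113,0,0.028,-0.0266,0,-0.016,0,0.028,-0.0364,0,-0.0198,0,0.028,-0.0465,0,-0.0225,0,0.028,-0.0568,0,-0.0243,0,0.028,-0.0672,0,-0.025,0,0.028,-0.0777,0,-0.0246,0],
)

```text
time: 23.58
position: [0.5634, 0.2301, 0.1295]
tool_rot: [0.999, -0.049, 0.011, 0.0]
ft_force: [0.9, 2.1, 1.8]
grip_width: 0.0298
```

```bash
python3 arc.py .0507 .35 .27 .2 .14 .1 .07 .05 .03 0
```

```text
pos [0.5634 0.2301 0.1295] theta now 0.3501416718895749 radius 0.1057552626066832 F [0.9 2.1 1.8] grip 0.029760661120249093 q6 1.8797284956644258
.35 [0.0001 0.0011 0.0011]
.27 [-0.0082  0.0011  0.0021]
.2 [-0.0154  0.0011  0.0035]
.14 [-0.0215  0.0011  0.0052]
.1 [-0.0255  0.0011  0.0065]
.07 [-0.0284  0.0011  0.0075]
.05 [-0.0304  0.0011  0.0083]
.03 [-0.0323  0.0011  0.0091]
0 [-0.0352  0.0011  0.0104]
```

Request:
send_rows(
  steps=[0.028,-0.007,0,0.001,0,0.028,-0.0135,0,0.0025,0,0.028,-0.0195,0,0.004,0,0.028,-0.024,0,0.0057,0,0.028,-0.0275,0,0.007,0,0.028,-0.0295,0,0.008,0,0.028,-0.031,0,0.0087,0],
)

```text
time: 24.45
position: [0.5318, 0.2332, 0.12]
tool_rot: [0.999, -0.049, 0.01, 0.0]
ft_force: [-1.8, 2.4, 6.5]
grip_width: 0.0297
```

```bash
python3 arc.py .0507 .03 0; python3 look.py o side scene
python3 - <<'E'
import cv2
i=cv2.imread("pics/o_side.png")[150:250,280:430];cv2.imwrite("pics/o_s2.png",cv2.resize(i,None,fx=5,fy=5))
E
```

```text
pos [0.5318 0.2332 0.12  ] theta now 0.0340141993032963 radius 0.10481783706819209 F [-1.8  2.4  6.5] grip 0.029693365224626758 q6 1.8969902086533517
.03 [-0.0003  0.0011  0.0003]
0 [-0.0032  0.0011  0.0016]
24.45 [0.53177351 0.23323609 0.11996151] [ 9.98756592e-01 -4.88830521e-02  9.78136491e-03  2.05062604e-04] [ 0.2243883   0.54615877  1.62564968 -0.0069711   0.95106919  1.89699021]
```

View pics/o_s2.png

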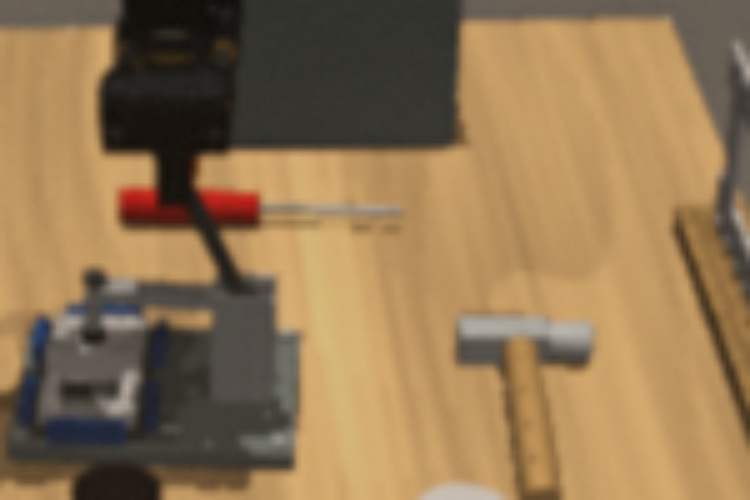

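The pad is down at the rib, within about 0.03 rad of closed. I'll open the fingers in place, without touching, and let the clamp hold by itself.

Request:
send_rows(
  steps=[0.055,0,0,0,0,0.055,0,0,0,0,0.055,0,0,0,0,0.055,0,0,0,0,0.055,0,0,0,0,0.055,0,0,0,0,0.055,0,0,0,0,0.055,0,0,0,0],
)

```text
time: 25.55
position: [0.5315, 0.2333, 0.1199]
tool_rot: [0.999, -0.049, 0.01, 0.0]
ft_force: [0.4, -0.3, -0.0]
grip_width: 0.055
```

```bash
python3 arc.py .0507 .03 0; python3 look.py p side scene wrist
python3 - <<'E'
import cv2
i=cv2.imread("pics/p_side.png")[150:250,280:430];cv2.imwrite("pics/p_s2.png",cv2.resize(i,None,fx=5,fy=5))
i=cv2.imread("pics/p_scene.png")[240:360,310:460];cv2.imwrite("pics/p_sc2.png",cv2.resize(i,None,fx=5,fy=5))
E
```

```text
pos [0.5315 0.2333 0.1199] theta now 0.030951091582287926 radius 0.10486400457032871 F [ 0.4 -0.3 -0. ] grip 0.05500510928071156 q6 1.896954792479691
.03 [-0.      0.0012  0.0002]
0 [-0.0029  0.0012  0.0015]
25.55 [0.53146384 0.23327319 0.1198719 ] [ 9.98761599e-01 -4.88346124e-02  9.50758385e-03  2.32362731e-04] [ 0.22451652  0.54617064  1.62595653 -0.00685484  0.95129254  1.89695479]
```

View pics/p_s2.png

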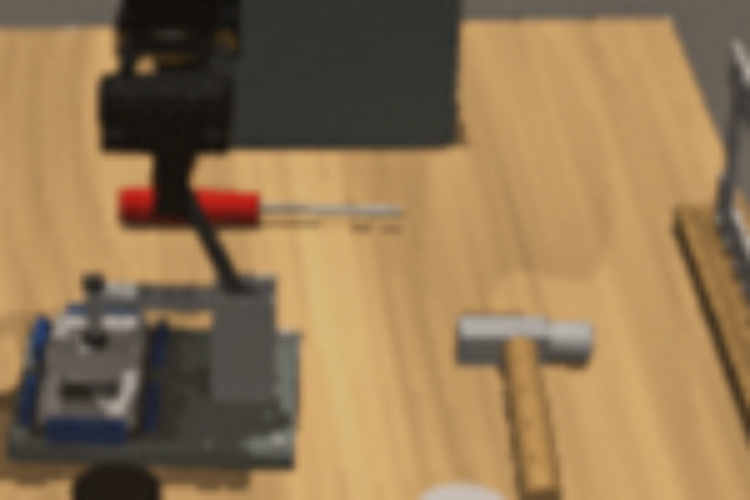

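View pics/p_wrist.png

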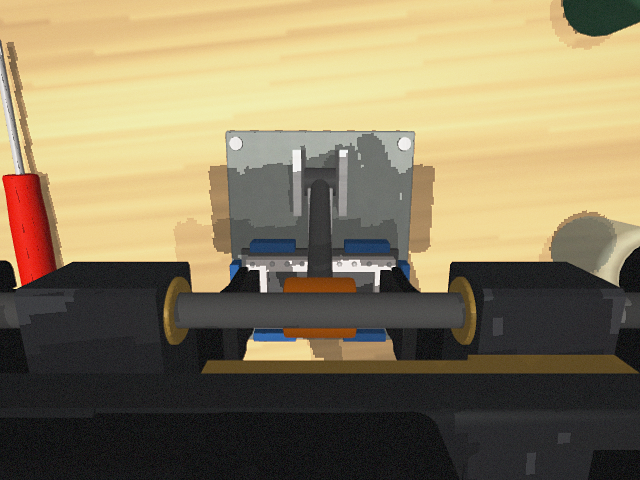

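View pics/p_sc2.png

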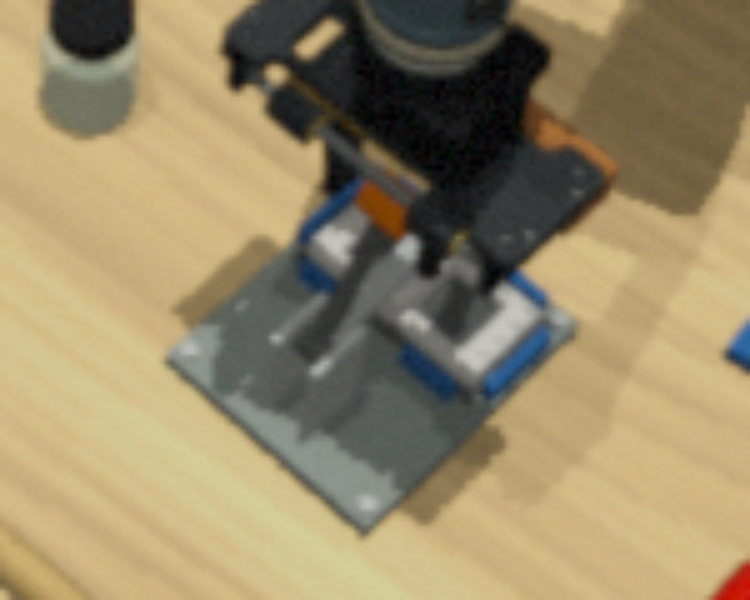

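The clamp is closed with its pad on the rib, and the fingers stand clear of the knob (245 and 400, knob 285–355). The wrist force is about 0. I'll wait one more second and verify the clamp angle from the depth data.

Request:
send_rows(
  steps=[0.055,0,0,0,0,0.055,0,0,0,0,0.055,0,0,0,0,0.055,0,0,0,0,0.055,0,0,0,0,0.055,0,0,0,0,0.055,0,0,0,0,0.055,0,0,0,0],
)

```text
time: 26.7
position: [0.5315, 0.2333, 0.1198]
tool_rot: [0.999, -0.049, 0.01, 0.0]
ft_force: [0.2, -0.4, 0.3]
grip_width: 0.0551
```

```bash
python3 look.py p2 side scene wrist
python3 - <<'E'
from h import *
N=np.array([.5594,.2294]);ex=np.array([np.cos(-.098),np.sin(-.098)]);ey=np.array([-ex[1],ex[0]])
for n in["wrist","scene","side"]:
    c=dict(np.load(f"p2_{n}.npz"));q=cloud(c).reshape(-1,3);cc=c["color"].reshape(-1,3).astype(int)
    loc=np.c_[(q[:,:2]-N)@ex,(q[:,:2]-N)@ey,q[:,2]]
    k=(cc[:,0]>90)&(cc[:,2]<.35*cc[:,0])&(abs(loc[:,0]+.031)<.03)&(abs(loc[:,1])<.025)&(loc[:,2]>.14)&(loc[:,2]<.2)
    if k.sum(): print(n,"knob",k.sum(),np.percentile(loc[k],[2,50,98],axis=0).round(4).tolist())
    # arm: points near y=0 between x -0.07..0 (top surface)
    for x in(-.07,-.05,-.03,-.01):
        a=(abs(loc[:,0]-x)<.006)&(abs(loc[:,1])<.009)&(loc[:,2]>.05)&(loc[:,2]<.12)
        if a.sum(): print(n,x,a.sum(),np.median(loc[a],0).round(4))
E
python3 arc.py .0507 0
```

```text
26.7 [0.53148675 0.23327115 0.11983985] [ 9.98760774e-01 -4.88504836e-02  9.51271886e-03  2.33378244e-04] [ 0.22450697  0.54623563  1.625939   -0.00686107  0.9512358   1.89698089]
wrist knob 1683 [[-0.0398, -0.0137, 0.1684], [-0.02, -0.0, 0.1766], [-0.0177, 0.0142, 0.1825]]
wrist -0.01 61 [-0.0093 -0.0072  0.0849]
scene knob 56 [[-0.0261, -0.0119, 0.1642], [-0.0205, 0.0006, 0.1761], [-0.0164, 0.0133, 0.1857]]
scene -0.07 7 [-0.0664 -0.0025  0.0815]
scene -0.05 23 [-0.049  -0.0001  0.0848]
scene -0.03 23 [-0.0304  0.0011  0.0845]
scene -0.01 16 [-0.0095  0.0035  0.0844]
side knob 1 [[-0.0139, -0.0003, 0.1465], [-0.0139, -0.0003, 0.1465], [-0.0139, -0.0003, 0.1465]]
side -0.07 18 [-0.0705 -0.0008  0.0848]
side -0.05 18 [-0.051  -0.0014  0.0848]
side -0.03 12 [-0.0312 -0.0026  0.0831]
side -0.01 24 [-0.0077 -0.0028  0.0913]
pos [0.5315 0.2333 0.1199] theta now 0.031232336832272 radius 0.10483110319696662 F [-0.2 -0.3  0.1] grip 0.05489581768150423 q6 1.896923392278798
0 [-0.0029  0.0011  0.0015]
```

The knob is at (-31,169) in nest axes and the arm is level, which matches the closed position. More than 1.8 s have passed hands-off. I'll pinch again and swing it back.

Request:
send_rows(
  steps=[0.028,0,0,0,0,0.028,0,0,0,0,0.028,0,0,0,0,0.028,0,0,0,0,0.028,0,0,0,0],
  force=15,
)

```text
time: 27.48
position: [0.5315, 0.2333, 0.1198]
tool_rot: [0.999, -0.049, 0.01, 0.0]
ft_force: [0.1, -0.1, -0.2]
grip_width: 0.0297
```

```bash
python3 arc.py .0507 0 .06 .13 .21 .3 .4 .5 .6 .7
```

```text
pos [0.5315 0.2333 0.1198] theta now 0.03125905506809179 radius 0.10482309646093828 F [ 0.1 -0.1 -0.2] grip 0.029663109008041078 q6 1.897038634270041
0 [-0.0029  0.0012  0.0014]
.06 [ 0.0028  0.0012 -0.001 ]
.13 [ 0.0097  0.0012 -0.0035]
.21 [ 0.0178  0.0012 -0.0057]
.3 [ 0.0271  0.0012 -0.0074]
.4 [ 0.0375  0.0012 -0.0083]
.5 [ 0.048   0.0012 -0.0081]
.6 [ 0.0584  0.0012 -0.0069]
.7 [ 0.0686  0.0012 -0.0047]
```

Request:
send_rows(
  steps=[0.028,0.0057,0,-0.0024,0,0.028,0.0126,0,-0.0049,0,0.028,0.0207,0,-0.0071,0,0.028,0.03,0,-0.0088,0,0.028,0.0404,0,-0.0097,0,0.028,0.0509,0,-0.0095,0,0.028,0.0613,0,-0.0083,0,0.028,0.0715,0,-0.0061,0],
)

```text
time: 28.48
position: [0.6031, 0.2261, 0.1271]
tool_rot: [0.999, -0.049, 0.009, 0.0]
ft_force: [-3.5, 0.9, -4.2]
grip_width: 0.0299
```

```bash
python3 arc.py .0492 .7 .8 .9 1.0 1.1 1.2 1.3 1.4 1.5
```

```text
pos [0.6031 0.2261 0.1271] theta now 0.7320239294354809 radius 0.10535055776908474 F [-3.5  0.9 -4.2] grip 0.029857724510980153 q6 1.8596615392372646
.7 [-0.0034  0.001  -0.0003]
.8 [0.0065 0.001  0.0029]
.9 [0.0161 0.001  0.0071]
1.0 [0.0252 0.001  0.0123]
1.1 [0.0338 0.001  0.0183]
1.2 [0.0417 0.001  0.0251]
1.3 [0.0489 0.001  0.0328]
1.4 [0.0553 0.001  0.041 ]
1.5 [0.0608 0.001  0.0499]
```

Request:
send_rows(
  steps=[0.028,0.0095,0,0.0029,0,0.028,0.019,0,0.0071,0,0.028,0.028,0,0.0123,0,0.028,0.0366,0,0.0183,0,0.028,0.0445,0,0.0251,0,0.028,0.0517,0,0.0328,0,0.028,0.058,0,0.041,0,0.028,0.0635,0,0.05,0],
)

```text
time: 29.48
position: [0.6688, 0.2195, 0.0783]
tool_rot: [0.999, -0.049, 0.011, 0.0]
ft_force: [-0.4, -1.4, 0.0]
grip_width: 0.0299
```

```bash
python3 arc.py .0492 1.5 1.6 1.7 1.78 1.84 1.87 1.9; python3 look.py r side
python3 - <<'E'
import cv2
i=cv2.imread("pics/r_side.png")[150:250,280:430];cv2.imwrite("pics/r_s2.png",cv2.resize(i,None,fx=5,fy=5))
E
```

```text
pos [0.6688 0.2195 0.0783] theta now 1.5205012185245967 radius 0.10847048959873189 F [-0.4 -1.4  0. ] grip 0.02986307318489919 q6 1.832844352037438
1.5 [-0.0044  0.0009 -0.0001]
1.6 [0.0002 0.0009 0.0093]
1.7 [0.0039 0.0009 0.0191]
1.78 [0.0061 0.0009 0.0272]
1.84 [0.0073 0.0009 0.0333]
1.87 [0.0077 0.0009 0.0364]
1.9 [0.0081 0.0009 0.0396]
29.475 [0.66883776 0.21946136 0.07831641] [ 9.98745622e-01 -4.89267146e-02  1.06402229e-02  3.80369021e-04] [ 0.16124945  0.74472188  1.32337375 -0.00596657  1.05285078  1.83284435]
```

View pics/r_s2.png

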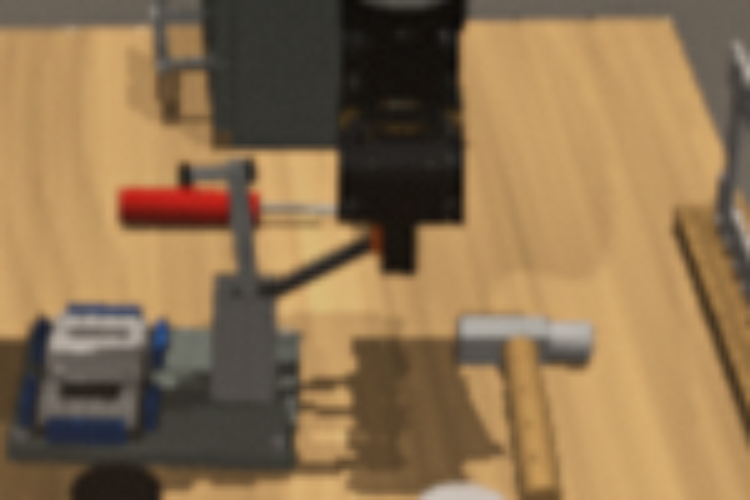

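The clamp is following and is past centre on the open side. I'll carry it to the stop and release.

Request:
send_rows(
  steps=[0.028,0.003,0,0.0093,0,0.028,0.006,0,0.019,0,0.028,0.008,0,0.027,0,0.028,0.009,0,0.033,0,0.028,0.0095,0,0.0365,0,0.028,0.0095,0,0.038,0],
)

```text
time: 30.28
position: [0.6816, 0.2182, 0.0396]
tool_rot: [0.999, -0.049, 0.013, 0.0]
ft_force: [5.4, -1.7, 0.7]
grip_width: 0.0297
```

Request:
send_rows(
  steps=[0.055,0,0,0,0,0.055,0,0,0,0,0.055,0,0,0,0,0.055,0,0,0,0],
)

```text
time: 30.78
position: [0.6811, 0.2184, 0.0395]
tool_rot: [0.999, -0.049, 0.012, 0.0]
ft_force: [-0.1, -0.6, -0.2]
grip_width: 0.0536
```

```bash
python3 arc.py .0492 1.9; python3 look.py s side wrist
python3 - <<'E'
import cv2
i=cv2.imread("pics/s_side.png")[150:250,280:430];cv2.imwrite("pics/s_s2.png",cv2.resize(i,None,fx=5,fy=5))
E
```

```text
pos [0.6811 0.2184 0.0395] theta now 1.8989243813457475 radius 0.10808958856684167 F [-0.1 -0.6 -0.2] grip 0.053574933684860805 q6 1.8293249918316936
1.9 [-0.0034  0.001   0.0005]
30.775 [0.68110702 0.21844708 0.03948758] [ 9.98721302e-01 -4.90278242e-02  1.23296389e-02  1.18081389e-04] [ 0.15709342  0.80459791  1.31388384 -0.00627655  0.9990302   1.82932499]
```

View pics/s_s2.png

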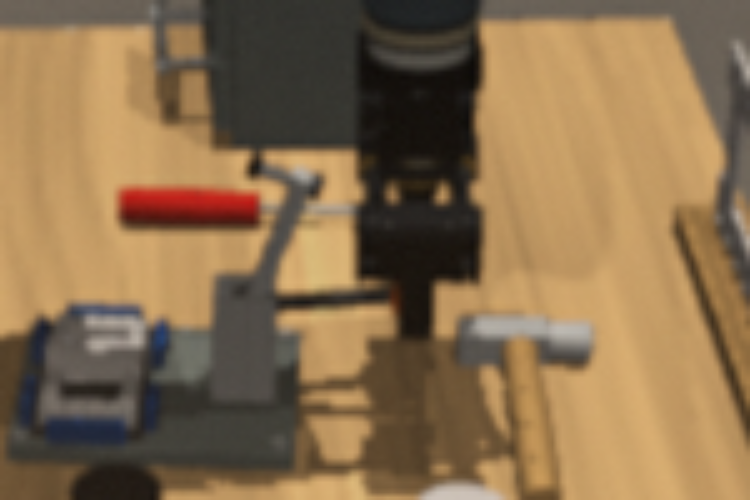

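View pics/s_wrist.png

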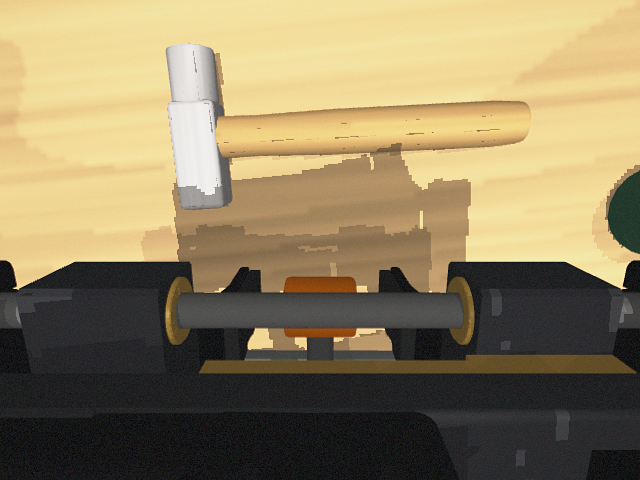

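The clamp is fully open and the fingers are clear of the knob on both sides. I'll retreat upward and make the final checks.

Request:
send_rows(
  steps=[0.06,0,0,-0.01,0,0.06,0,0,-0.04,0,0.06,0,0,-0.08,0,0.06,0,0,-0.13,0,0.06,0,0,-0.17,0,0.06,0,0,-0.18,0,0.06,0,0,-0.18,0,0.06,0,0,-0.18,0],
)

```text
time: 31.88
position: [0.6754, 0.2184, 0.2171]
tool_rot: [0.999, -0.049, 0.01, 0.001]
ft_force: [0.7, 1.6, -0.6]
grip_width: 0.0602
```

```bash
python3 arc.py .0492;python3 look.py t side scene
python3 - <<'E'
from h import *
N=np.array([.5594,.2294]);ex=np.array([np.cos(-.098),np.sin(-.098)]);ey=np.array([-ex[1],ex[0]])
c=dict(np.load("t_scene.npz"));P=cloud(c)
q=P.reshape(-1,3);loc=np.c_[(q[:,:2]-N)@ex,(q[:,:2]-N)@ey,q[:,2]];cc=c["color"].reshape(-1,3).astype(int)
grey=abs(cc[:,0]-cc[:,2])<40
m=(abs(loc[:,0]+.08)<.036)&(abs(loc[:,1])<.066)&(loc[:,2]<.06)&grey
rib=m&(loc[:,2]>.040);print("rib",rib.sum(),np.median(loc[rib],0),loc[rib].min(0),loc[rib].max(0))
fr=m&(loc[:,2]>.0265)&(loc[:,2]<.034)
for s in(-1,1):
    f=fr&(loc[:,1]*s>.045);print("frame end",s,np.median(loc[f],0))
k=(cc[:,0]>120)&(cc[:,2]<.35*cc[:,0])&(abs(loc[:,0]-.119)<.03)&(abs(loc[:,1])<.03);print("knob",np.percentile(loc[k],[2,50,98],axis=0).round(4).tolist())
c2=dict(np.load("t_side.npz"));q=cloud(c2).reshape(-1,3)
h=(abs(q[:,0]-.391)<.04)&(abs(q[:,1]+.205)<.035)&(q[:,2]>.064)&(q[:,2]<.08);print("handle",h.sum(),np.median(q[h],0))
cv2.imwrite("pics/t2.png",cv2.resize(c["color"][240:360,310:460,::-1],None,fx=5,fy=5))
E
```

```text
pos [0.6754 0.2184 0.2171] theta now 0.9429891791505347 radius 0.21662126153019962 F [ 0.7  1.6 -0.6] grip 0.06021035591050971 q6 1.8286395748814355
31.875 [0.67539459 0.21835184 0.21714691] [ 9.98738521e-01 -4.91283258e-02  1.03664223e-02  5.57329753e-04] [ 0.15827351  0.61137757  1.1811622  -0.00552084  1.328997    1.82863957]
rib 61 [-0.09172219  0.00333098  0.04509454] [-0.108849   -0.00830404  0.04004538] [-0.04779439  0.00824074  0.05353494]
frame end -1 [-0.09513988 -0.05463184  0.02976958]
frame end 1 [-0.07923833  0.05254555  0.03066892]
knob [[0.1113, -0.0128, 0.0842], [0.1227, 0.003, 0.0974], [0.1325, 0.0151, 0.1053]]
handle 96 [ 0.38910702 -0.20992282  0.07249916]
```

View pics/t2.png

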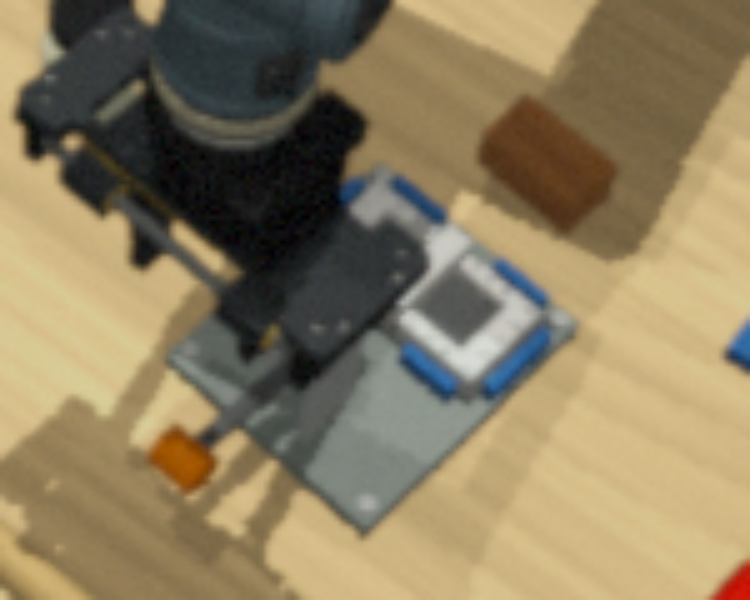

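View pics/t_side.png

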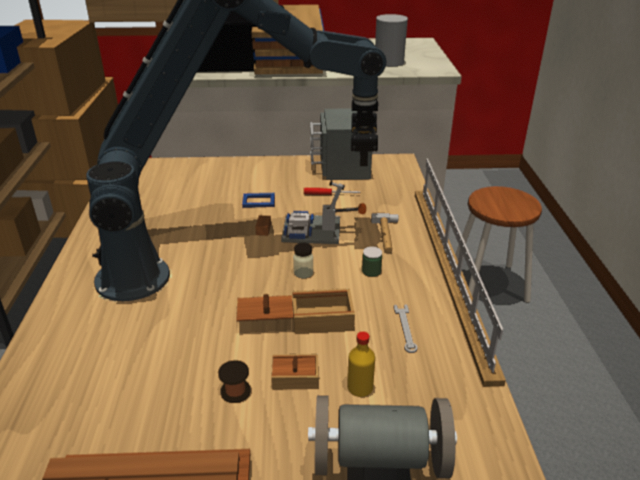

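The panel is flat in the nest, the clamp and lid are open, and the bystanders are in place. The gripper hides part of the panel in the scene view, so that rib median is not reliable. Both frame ends are visible at the correct height. I'll hand in.

```bash
python3 -c "
from rig import hand_in
print(hand_in())"
```

```text
the job is handed in; nothing more can be done
None
```

I handed the job in at about 32 s of robot time; the interface gave no verdict.

**What I did**
- **Lid:** I slid it open about 144 mm, to its stop.
- **Panel:** I lifted it out by its rib and set it down in the nest with about 8 N at contact. When released, its rib sat within 1 mm of the seat centre, with the top at 44 mm as it should be.
- **Clamp:** I swung it closed and let go. It held for about 1.8 s with the fingers off. The knob was measured at its closed position and the arm was level. Then I swung it back to the open stop and released it.

**Checks that failed or disagreed**
- **Finger tips:** They are really about 34 mm above the reported TCP, which does not match the description. My first grip on the lid handle therefore closed above it and missed. Nothing was moved by that, and I corrected for the offset from then on.
- **Last panel check:** The gripper hid part of the panel in the final scene picture, so the rib median from it (-92 mm instead of -80 mm) is unreliable. Both frame ends were visible at the right height (30 mm). The side view showed the panel seated and every bystander where it started.
- **Contact at hand-in:** The gripper was clear of everything, but the wrist sensor still read up to about 1.6 N. I took that as motion noise.

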